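Tidy the bench: each thing to its own holder

TASK

Tidy the bench by putting each thing in the place made for it: the teal-capped sample tube in the stand with the small round hole, the small white bottle in the stand with the wide round hole, the orange-capped jar in the square metal tray, and the mouse in the middle of its cork pad, lying lengthwise along it (either way round). Tube, bottle and jar must stand upright on the floor of their holders. Knock none of these over, and leave the beaker that stands among them and the roll of tape where they are.

Things in the scene. Friction and masses are not known exactly. Their poses are not given: they have to be found in the camera images.
- tube: Sample tube with a teal screw cap, standing upright, 95 mm tall. Body 34 mm in diameter; cap 41 mm in diameter, from 75 mm to 95 mm above the foot. About 60 g. Origin: centre of the underside; z up.
- bottle: Small opaque white bottle with a narrower white screw cap, standing upright, 100 mm tall. Body 50 mm in diameter, straight up to about 60 mm, then a shoulder; cap 32 mm in diameter, from 80 mm to 100 mm above the foot. About 85 g. Origin: centre of the underside; z up.
- jar: Low jar with an orange screw cap, standing upright, 53 mm tall. Body 38 mm in diameter; cap 41 mm in diameter, from 38 mm to 53 mm above the foot. About 90 g. Origin: centre of the underside; z up.
- mouse: Black computer mouse, domed, 113 mm long (x) x 60 mm wide (y) x 36 mm high, lying on its underside; grip it across its width. Origin: centre of the underside; z up, x along its length.
- tube_stand: Fixed white square stand, 68 mm wide on a thin 74 mm grey foot plate, 34 mm high, with one SMALL round hole, 49 mm in diameter, in its middle; the wall round the hole rises to 34 mm, the hole's floor is 4 mm above the worktop. For the tube. Origin: centre of the underside, under the hole; z up.
- bottle_stand: Fixed white square stand, 86 mm wide on a thin 92 mm grey foot plate, 34 mm high, with one WIDE round hole, 67 mm in diameter, in its middle; the hole's floor is 4 mm above the worktop. For the white bottle. Origin: centre of the underside, under the hole; z up.
- jar_tray: Fixed open square metal tray, 66 mm wide, 18 mm high, walls 4 mm (58 mm square inside), floor 4 mm above the worktop. For the jar. Origin: centre of the underside; z up.
- mouse_pad: Fixed flat pad, 125 mm (x) x 80 mm (y) x 3 mm thick, cork-topped with a grey edge. For the mouse, lengthwise. Origin: centre of the underside; z up, x along its length.
- beaker: Bystander: clear glass beaker, 76 mm wide over its spout, 85 mm tall, loose, standing among the things to move; leave it alone (a larger beaker stands at the back left). Origin: centre of the underside; z up.
- tape: Bystander: roll of brown tape lying flat, 84 mm in diameter, 18 mm high, loose; leave it alone. Origin: centre of the underside; z up.
There are look-alikes about, which are no part of the job. Of the things that look like the mouse, take the one that is farthest to the robot's right at the start.

How it is judged (in metres and radians):
At the end, for the whole second after the job is handed in: Tube, bottle and jar stand upright (0.2 rad) on the floor of their own holders (under 10 mm up), within 12, 13 and 14 mm of the centre. The mouse lies on its pad within 15 mm of the centre and 0.26 rad of its length, either way round. All released and at rest (horizontal distance between tube and tube_stand below 0.012 m and z of tube in the frame of tube_stand below 0.01 m and angle between each of tube, bottle, jar, mouse's own z axis and vertical below 0.2 rad and linear speed of each of tube, bottle, jar, mouse below 0.02 m/s and horizontal distance between bottle and bottle_stand below 0.013 m and z of bottle in the frame of bottle_stand below 0.01 m and horizontal distance between jar and jar_tray below 0.014 m and z of jar in the frame of jar_tray below 0.01 m and horizontal distance between mouse and mouse_pad below 0.015 m and z of mouse in the frame of mouse_pad below 0.008 m and angle between the x axis of mouse and the x axis of mouse_pad, either way round below 0.26 rad); the robot touches nothing.
It fails at once if the beaker is moved more than 30 mm (distance of beaker from where it was at the start of the episode above 0.03 m).
It fails at once if the tape is moved more than 30 mm (distance of tape from where it was at the start of the episode above 0.03 m).
It fails at once if the tube, bottle, jar, mouse or beaker is tipped over (angle between any of tube, bottle, jar, mouse, beaker's own z axis and vertical above 0.8 rad).
It also fails if it takes over 120 s, if anything falls off the work surface, if the arm or the gripper's body presses on something with over 40 N, if the wrist force passes 120 N, or if a joint passes its speed limit or range.

ROBOT

A 6-joint arm with a two-finger parallel gripper is mounted at the origin on a cart in front of the work surface, level with it; the furniture and walls round the work are solid. World frame = base frame: x ahead of the robot, y to its left, z up, the work surface at z = 0. Lengths are in mm, angles in rad, forces in N, time in s.
With the tool pointing down it reaches from about 300 to 775 mm from the base axis. Payload 14.6 kg.
Tool frame: the origin (TCP) lies where the fingers leave the gripper's body, on its centre line; the fingertips stand 97 mm ahead of it and the grasp point (between the pads) lies 78 mm ahead of it; z points along the fingers, y is the direction in which the jaws open and shut (so a half turn about z gives the same grasp; the last joint's range is limited). The gripper opens to 94 mm and grips with 3 to 60 N. Pads are 16 mm wide; open, the fingers measure 119 mm over their backs; the gripper's body (75 mm by 177 mm) begins 78 mm behind the grasp point.
Start: joints at [-1.194, 0.3, 1.521, -0, 1.321, -0.067], TCP at [236.148, -496.713, 302.646] pointing down, gripper open.
Joint ranges: [-3.03, 3.03], [-0.79, 2.21], [0.23, 2.52], [-1.04, 4.18], [0, 3.07], [-2.55, 2.55]. Speed limits (rad/s): [2.22, 2.22, 2.57, 3.14, 3.14, 3.14].

INTERFACE

Orientations are given as [roll, pitch, yaw] about the fixed x, y, z axes, in that order (R = Rz(yaw) Ry(pitch) Rx(roll)).
In Python, from station import robot gives the robot as it stands.
- The arm moves only by the tool send_rows, never from a script. Its argument "rows" is a list of rows, each a list of 4 numbers: the shift along the tool's x, y, z in m, then the turn about the tool's z in rad. A call has 1 to 12 rows; each row shifts and turns the commanded pose from where the row before left it, along the tool's axes as they then stand; what a row does not reach is not made up. A row lasts 1/12 s, in which the tool goes at most 41.7 mm and 7.16 degrees, less where a joint would pass 70% of its speed; a pose out of reach is approached as far as the arm can. A call is refused whole if a number of a shift passes 0.0417 or a number of a turn 0.125, either way. A call with a gripper value outside its range is refused whole. "hand" is the opening, from -1 (shut) to 1 (fully open), so that 0 is half open, set as the call begins (left out, the last holds). The fingers move at their own pace and stop on an object; "newtons" is the grip in N (left out, the last holds). Time passes only in rows, so rows that do not move let the fingers close. It gives the time, the measured TCP pose, the force and the opening at its end, in the units of the state.
- robot.sense(): the state, without advancing time (a new reading comes with each control period).
- robot.camera(name): name is "scene" or "top" or "wrist"; returns a dict with "pixels" (480x640x3 uint8, red, green, blue), "K" (3x3 intrinsics, pixels), "k1" (the pictures are not rectified: a ray, as slopes to the right and down, at radius r is drawn at 1 + k1 r^2 times it, then the intrinsics apply), "position" and "rotation" of the camera in the world; the wrist camera has in their place "mount" (4x4, takes a point from camera to tool coordinates, whose origin is the TCP and whose axes are the flange's). Camera axes: x right, y down, z forward; pixel columns grow to the right and rows downward; lengths in mm; the calibration is good to about 2 mm. A picture is of the moment at which its call begins: read the wrist's pose just before it. There is no depth.
- robot.finish_job(): hands the job in, once; it reports no verdict.
The state is a dict: "time_s": time; "qpos": joint angles; "joint_velocities": joint speeds; "effort": joint torques, N m; "position": TCP position; "ee_rot": TCP orientation; "contact_force": force on the tool from outside, world axes, zero at the start; "ft_torque": the same for the moment, N m; "grip_width": opening from 0.0 (shut) to 1.0 (fully open).
Only numpy, scipy, OpenCV 4.12 (cv2) and the standard library are available. Lean on these libraries where they do the work, as an engineer would, in place of code of your own. Each camera call takes 0.05 s, during which the arm holds its last target.

## Working session

There is one attempt and no reset: what is moved stays moved. The work goes in short steps, Python scripts to look and compute and a tool call to move; the robot and the scene stay as the last step left them, time stands still between calls to the robot, and variables do not carry over. Pictures are saved under pics/ and viewed, and the job is handed in when it is done.

Besides the shell and the picture viewer there is one more tool, called after "Request:" by a JSON object that holds its "fn" and its "kwargs", one argument or row to a line. send_rows: Moves the arm, as the interface text tells. Its arguments: {"type":"object","properties":{"rows":{"type":"array","items":{"type":"array","items":{"type":"number"}}},"hand":{"type":"number"},"newtons":{"type":"number"}},"required":["rows"]}

```bash
mkdir -p pics; ls
cat > h.py <<'E'
import numpy as np, cv2, json, pickle
from station import robot
def snap(name,fn):
    s=robot.sense(); c=robot.camera(name); c['state']=s
    cv2.imwrite(f'pics/{fn}.png',c['pixels'][:,:,::-1]); pickle.dump(c,open(f'pics/{fn}.pkl','wb')); return c
E
python3 - <<'E'
from h import *
print(robot.sense())
for n in ['scene','top','wrist']:
    c=snap(n,n+'0'); print(n,{k:v for k,v in c.items() if k not in('pixels','state')})
E
```

```text
pics
{'time_s': 0.0, 'qpos': array([-1.19361432e+00,  3.00488854e-01,  1.52156644e+00, -5.51452969e-07,
        1.32070524e+00, -6.65984576e-02]), 'joint_velocities': array([-0.000367  , -0.00042683,  0.00036027,  0.00070003,  0.00017446,
        0.00012509]), 'effort': array([-8.33677841e-04, -5.31810486e+01, -3.52738130e+01,  7.07760570e-02,
        2.44419387e-02, -1.21148064e-04]), 'position': array([ 236.09057609, -496.58962585,  302.08272127]), 'ee_rot': array([-3.14042733e+00, -7.71884408e-05,  4.43780552e-01]), 'contact_force': array([-0.50256846, -0.03975336, -0.516042  ]), 'ft_torque': array([-0.04078596,  0.02683953,  0.01419062]), 'grip_width': 0.9969703926932513}
scene {'K': array([[458.39499595,   0.        , 318.26933208],
       [  0.        , 458.39499595, 240.21724371],
       [  0.        ,   0.        ,   1.        ]]), 'k1': -0.031537798390634655, 'position': array([-350.97156749,  793.62154161,  831.10040752]), 'rotation': array([-2.26128922, -0.01047379, -2.16250591])}
top {'K': array([[613.37458711,   0.        , 316.88568812],
       [  0.        , 613.37458711, 236.12853886],
       [  0.        ,   0.        ,   1.        ]]), 'k1': -0.030633196669785877, 'position': array([ 331.67926078,  231.52478289, 1574.93921565]), 'rotation': array([-3.04900489e+00, -2.63368156e-03, -1.55867926e+00])}
wrist {'K': array([[415.01046382,   0.        , 317.05212681],
       [  0.        , 415.01046382, 232.76812432],
       [  0.        ,   0.        ,   1.        ]]), 'k1': -0.04474855117024098, 'mount': array([[ 6.12854188e-04, -9.62756157e-01, -2.70370497e-01,
         7.88887308e+01],
       [ 9.99999619e-01,  4.22089444e-04,  7.63710336e-04,
         7.47552459e-01],
       [-6.21146296e-04, -2.70370862e-01,  9.62756050e-01,
        -8.16680998e+01],
       [ 0.00000000e+00,  0.00000000e+00,  0.00000000e+00,
         1.00000000e+00]])}
```

View pics/scene0.png

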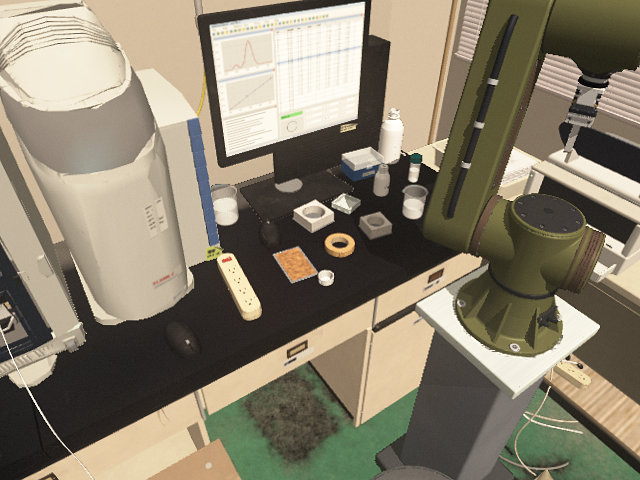

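View pics/top0.png

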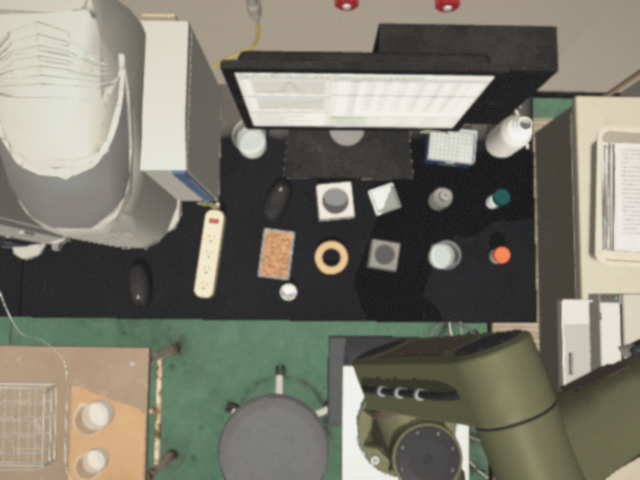

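View pics/wrist0.png

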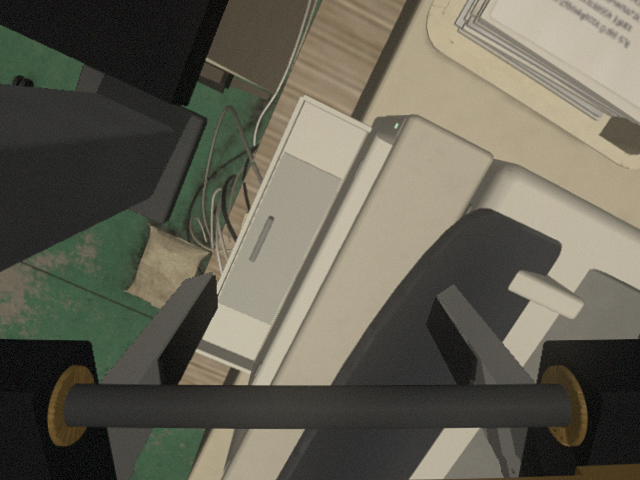

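```bash
cat >> h.py <<'E'
from scipy.spatial.transform import Rotation as R
def campose(c):
    if 'mount' in c:
        s=c['state']; T=np.eye(4); T[:3,:3]=R.from_euler('xyz',s['ee_rot']).as_matrix(); T[:3,3]=s['position']
        M=T@np.array(c['mount']); return M[:3,:3],M[:3,3]
    return R.from_euler('xyz',c['rotation']).as_matrix(),np.array(c['position'])
def pt(c,u,v,z):
    K=c['K']; dist=np.array([c['k1'],0,0,0,0.])
    # model: distorted = ray*(1+k1 r^2), r radius of undistorted
    n=cv2.undistortPoints(np.array([[[u,v]]],float),K,dist,None,None).ravel()
    Rm,p=campose(c); d=Rm@np.array([n[0],n[1],1]); return p+d*(z-p[2])/d[2]
def proj(c,P):
    Rm,p=campose(c); rv=cv2.Rodrigues(Rm.T)[0]
    return cv2.projectPoints(np.array(P,float).reshape(-1,1,3),rv,-Rm.T@p,c['K'],np.array([c['k1'],0,0,0,0.]))[0].reshape(-1,2)
def crop(fn,x0,y0,x1,y1,s,out):
    im=cv2.imread(f'pics/{fn}.png')[y0:y1,x0:x1]; cv2.imwrite(f'pics/{out}.png',cv2.resize(im,None,fx=s,fy=s,interpolation=cv2.INTER_CUBIC))
def load(fn): return pickle.load(open(f'pics/{fn}.pkl','rb'))
E
python3 - <<'E'
from h import *
crop('top0',225,120,545,320,2.5,'topc'); crop('scene0',200,130,460,320,3,'scenec')
c=load('top0')
for n,u,v,z in [('tube cap',503,198,95),('bottle cap',441,192,100),('jar cap',502,255,53),('beaker',445,255,0),('st1',335,200,34),('st2',384,254,34),('tray',384,198,18),('pad',276,254,3),('mouseR',277,200,20),('mouseL',139,283,20),('tape',331,257,18),('monitor bot',348,135,0),('tube2? smallwhite',288,291,10),('right edge',536,200,0),('bottom edge',400,320,0)]:
    print(n,pt(c,u,v,z).round(0))
E
```

```text
tube cap [ 568. -225.   95.]
bottle cap [580. -72. 100.]
jar cap [ 431. -233.   53.]
beaker [ 433. -101.    0.]
st1 [567. 184.  34.]
st2 [432.  60.  34.]
tray [577.  58.  18.]
pad [430. 334.   3.]
mouseR [568. 332.  20.]
mouseL [351. 678.  20.]
tape [423. 193.  18.]
monitor bot [745. 151.   0.]
tube2? smallwhite [336. 301.  10.]
right edge [ 580. -341.    0.]
bottom edge [266.  15.   0.]
```

View pics/topc.png

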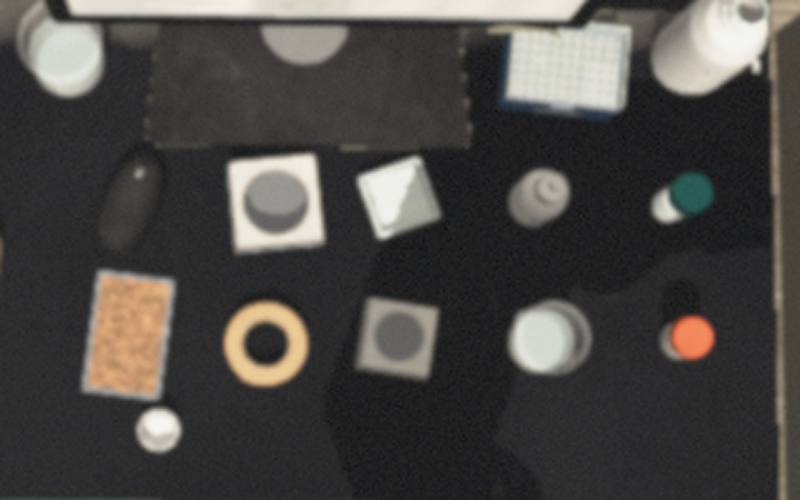

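View pics/scenec.png

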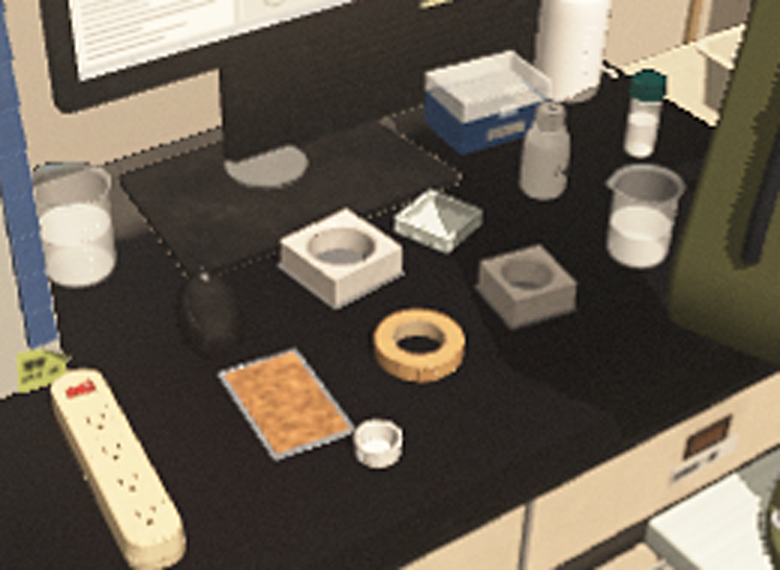

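```bash
cat > m.py <<'E'
from h import *
c=load('top0'); im=cv2.imread('pics/top0.png'); hsv=cv2.cvtColor(im,cv2.COLOR_BGR2HSV)
def blob(mask,x0,y0,x1,y1):
    m=np.zeros_like(mask); m[y0:y1,x0:x1]=mask[y0:y1,x0:x1]
    n,l,s,ce=cv2.connectedComponentsWithStats(m); i=1+np.argmax(s[1:,4]); 
    cs=cv2.findContours((l==i).astype(np.uint8),cv2.RETR_EXTERNAL,cv2.CHAIN_APPROX_NONE)[0][0]
    return ce[i],s[i],cs
def rep(name,mask,box,z):
    ce,s,cs=blob(mask,*box); P=np.array([pt(c,u,v,z)[:2] for u,v in cs[:,0]]).astype(np.float32)
    r=cv2.minAreaRect(P); print(name,ce.round(1),s[4],'centroid',pt(c,*ce,z).round(1),'rect',np.round(r[0],1),np.round(r[1],1),round(r[2],1),'circ',np.round(cv2.minEnclosingCircle(P)[0],1),round(cv2.minEnclosingCircle(P)[1],1))
H,S,V=hsv[...,0].astype(int),hsv[...,1].astype(int),hsv[...,2].astype(int)
u=lambda m:m.astype(np.uint8)
rep('tubecap',u((H>75)&(H<105)&(S>100)&(V>50)),(485,180,520,215),95)
rep('jarcap',u((H<15)&(S>130)&(V>120)),(480,240,520,270),53)
rep('bstand',u(V>120),(305,170,365,230),34)
rep('tstand',u(V>85),(360,230,410,280),34)
rep('bhole',u((V<130)),(318,182,354,218),34)
rep('thole',u((V<95)),(370,240,398,268),34)
rep('tray',u(V>90),(362,178,408,220),18)
rep('pad',u((V>90)),(250,222,300,284),3)
rep('padcork',u((S>90)&(V>90)),(250,222,300,284),3)
rep('bottle',u(V>60),(425,180,460,215),0)
rep('mouse',u(V>38),(262,175,293,225),15)
rep('tape',u((S>60)&(V>90)),(305,235,355,280),18)
for n,t,s in [('monL',(240,128),(219,164)),('monR',(462,130),(363,137))]:
    cs=load('scene0'); R1,p1=campose(c);R2,p2=campose(cs)
    d1=pt(c,*t,0)-p1; d2=pt(cs,*s,0)-p2
    A=np.stack([d1,-d2],1); k=np.linalg.lstsq(A,p2-p1,rcond=None)[0]; print(n,(p1+k[0]*d1).round(),(p2+k[1]*d2).round())
E
python3 m.py
```

```text
tubecap [501.7 196.6] 225 centroid [ 571.7 -221.7   95. ] rect [ 570.9 -222.5] [39.6 39.7] 0.8 circ [ 572.  -221.3] 21.4
jarcap [501.7 254.6] 243 centroid [ 432.6 -232.3   53. ] rect [ 433.4 -232.4] [42.  41.3] 45.0 circ [ 432.4 -232.1] 22.1
bstand [334.9 200.1] 1217 centroid [567.1 184.7  34. ] rect [565.8 184.9] [95.1 92.3] 6.2 circ [565.8 184.9] 62.2
tstand [383.6 254.7] 856 centroid [429.8  60.7  34. ] rect [429.8  60.5] [74.2 73.9] 81.2 circ [430.4  60.8] 48.9
bhole [334.2 206.7] 150 centroid [550.2 186.2  34. ] rect [552.  186.5] [59.2 31. ] 85.5 circ [563.6 185.6] 29.9
thole [391.9 240.5] 25 centroid [466.   39.8  34. ] rect [464.8  43.3] [ 5.1 32.8] 0.7 circ [465.   43.3] 16.6
tray [383.7 198.4] 771 centroid [575.6  58.8  18. ] rect [575.   58.2] [73.4 72.3] 19.3 circ [575.5  58.1] 47.7
pad [275.8 253.8] 1623 centroid [430.9 334.2   3. ] rect [431.1 334.2] [ 84.1 128.5] 83.5 circ [431.8 334.7] 73.1
padcork [275.9 253.6] 1107 centroid [431.5 333.9   3. ] rect [431.6 333.8] [ 66.  111.7] 83.1 circ [431.5 334.2] 62.4
bottle [440.3 198.4] 470 centroid [580.5 -90.2   0. ] rect [581.7 -90. ] [55.8 69.6] 27.2 circ [581.3 -89.7] 35.5
mouse [276.5 200.5] 1418 centroid [567.2 333.9  15. ] rect [570.  332.9] [127.4  77.4] 0.9 circ [570.  332.9] 74.5
tape [330.9 257.2] 762 centroid [422.9 192.9  18. ] rect [423.6 192.6] [86.5 86.5] 0.7 circ [422.7 193.3] 44.9
monL [707. 409. 196.] [704. 403. 195.]
monR [ 730. -120.  121.] [ 728. -122.  121.]
```

Request:
{"fn": "send_rows", "kwargs": {
  "rows": [
    [0, 0, -0.02, 0],
    [0, 0, -0.02, 0],
    [0, 0, -0.02, -0.06],
    [0, 0, 0, -0.12],
    [0, 0, 0, -0.12],
    [0, 0, 0, -0.12],
    [0, 0, 0, -0.12],
    [0, 0, 0, -0.12],
    [0, 0, 0, -0.12],
    [0, 0, 0, -0.12],
    [0, 0, 0, -0.12],
    [0, 0, 0, -0.12]
  ],
  "hand": 1,
  "newtons": 15
}}

```text
time_s: 1.15
position: [236.1, -496.7, 362.4]
ee_rot: [-3.141, -0.0, 1.59]
contact_force: [0.6, -0.5, 0.7]
grip_width: 0.999
```

Request:
{"fn": "send_rows", "kwargs": {
  "rows": [
    [0, 0, 0, -0.12],
    [0, 0, 0, -0.12],
    [0, 0, 0, -0.12],
    [0, 0, 0, -0.12],
    [0, 0, 0, -0.12],
    [0, 0, 0, -0.12],
    [0, 0, 0, -0.12],
    [0, 0, 0, -0.12],
    [0, 0, 0, -0.12],
    [0, 0, 0, -0.12],
    [0, 0, 0, -0.12],
    [0, 0, 0, -0.12]
  ]
}}

```text
time_s: 2.15
position: [257.2, -487.0, 361.8]
ee_rot: [-3.13, -0.018, 2.984]
contact_force: [0.7, -0.3, -0.1]
grip_width: 1.001
```

Request:
{"fn": "send_rows", "kwargs": {
  "rows": [
    [0, 0.03, 0, 0],
    [0, 0.03, 0, 0],
    [-0.022, 0.03, 0, 0],
    [-0.022, 0.03, 0, 0],
    [-0.022, 0.03, 0, 0],
    [-0.022, 0.03, 0, 0],
    [-0.022, 0.03, 0, 0],
    [-0.022, 0.03, 0, 0],
    [-0.022, 0.02, 0, 0],
    [-0.022, 0.02, 0, 0],
    [-0.022, 0, 0, 0],
    [-0.022, 0, 0, 0]
  ]
}}

```text
time_s: 3.15
position: [521.1, -241.9, 354.7]
ee_rot: [-3.129, -0.018, 2.989]
contact_force: [-0.3, -0.4, -0.7]
grip_width: 1.001
```

Run:
```python
from h import *
c=snap('wrist','w1'); print(c['state']['position'],c['state']['ee_rot'],c['state']['qpos'])
for P in [(571,-222,95),(432,-232,53),(580,-80,100)]: print(proj(c,P))
```

```text
[ 521.05171998 -241.87549918  354.67824719] [-3.12941775 -0.01755338  2.98890674] [-0.49311684  0.32732589  1.36489662 -0.01744038  1.4618677  -1.90932972]
[[352.60963045 269.83118479]]
[[317.83524159 109.7283092 ]]
[[518.2490582  258.30643573]]
```

View pics/w1.png

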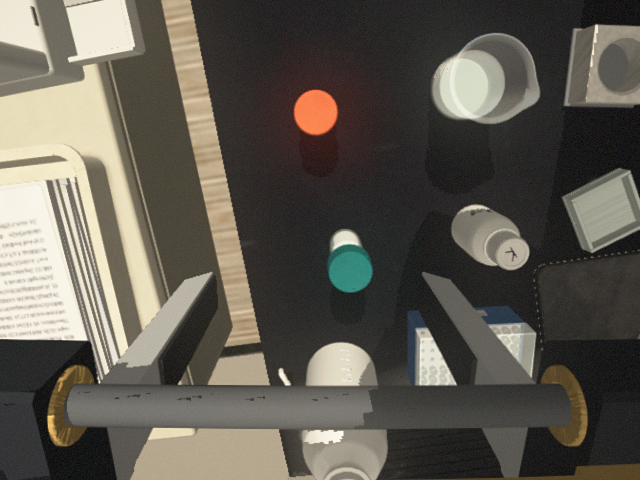

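```bash
cat >> h.py <<'E'
def fit(fn,mask_fn,box,z):
    c=load(fn); im=cv2.imread(f'pics/{fn}.png'); hsv=cv2.cvtColor(im,cv2.COLOR_BGR2HSV).astype(int)
    m=mask_fn(hsv[...,0],hsv[...,1],hsv[...,2]).astype(np.uint8); x0,y0,x1,y1=box
    k=np.zeros_like(m); k[y0:y1,x0:x1]=m[y0:y1,x0:x1]
    n,l,s,ce=cv2.connectedComponentsWithStats(k); i=1+np.argmax(s[1:,4])
    cs=cv2.findContours((l==i).astype(np.uint8),cv2.RETR_EXTERNAL,cv2.CHAIN_APPROX_NONE)[0]; cs=max(cs,key=len)
    P=np.array([pt(c,u,v,z)[:2] for u,v in cs[:,0]]).astype(np.float32)
    r=cv2.minAreaRect(P); q=cv2.minEnclosingCircle(P)
    return dict(px=ce[i].round(1).tolist(),area=int(s[i,4]),rect=[np.round(a,1).tolist() for a in r],circ=(np.round(q[0],1).tolist(),round(q[1],1)),cen=pt(c,*ce[i],z).round(1).tolist())
def go(gx,gy,gz,turn=0.0):
    "shift in tool axes (mm) that brings grasp point to gx,gy,gz; turn about tool z done first"
    s=robot.sense(); M=R.from_euler('xyz',s['ee_rot']).as_matrix(); g=s['position']+M@[0,0,78]
    M2=M@R.from_euler('z',turn).as_matrix()
    return (M2.T@(np.array([gx,gy,gz])-g)).round(1), 'grasp now',g.round(1)
E
python3 - <<'E'
from h import *
print(fit('w1',lambda h,s,v:(h>75)&(h<100)&(s>120)&(v>60),(320,230,385,300),95))
print(fit('w1',lambda h,s,v:(h<15)&(s>150)&(v>120),(285,80,345,140),53))
print(fit('w1',lambda h,s,v:(s<60)&(v>95),(445,195,535,275),100))
print(fit('w1',lambda h,s,v:(s<60)&(v>165),(490,228,532,275),100))
crop('w1',430,190,550,280,6,'w1b')
E
```

```text
{'px': [349.6, 268.4], 'area': 1731, 'rect': [[569.7, -224.7], [43.8, 38.8], 5.0], 'circ': ([569.7, -224.5], 22.0), 'cen': [569.3, -224.5, 95.0]}
{'px': [315.3, 111.9], 'area': 1593, 'rect': [[433.4, -234.4], [38.5, 38.9], 81.3], 'circ': ([433.7, -234.6], 19.8), 'cen': [433.5, -234.5, 53.0]}
{'px': [489.4, 237.4], 'area': 3437, 'rect': [[558.9, -102.6], [75.7, 43.3], 42.7], 'circ': ([558.0, -101.6], 38.0), 'cen': [557.6, -103.9, 100.0]}
{'px': [512.5, 253.3], 'area': 664, 'rect': [[575.0, -84.7], [27.1, 26.0], 81.5], 'circ': ([575.2, -84.8], 13.6), 'cen': [574.8, -84.8, 100.0]}
```

View pics/w1b.png

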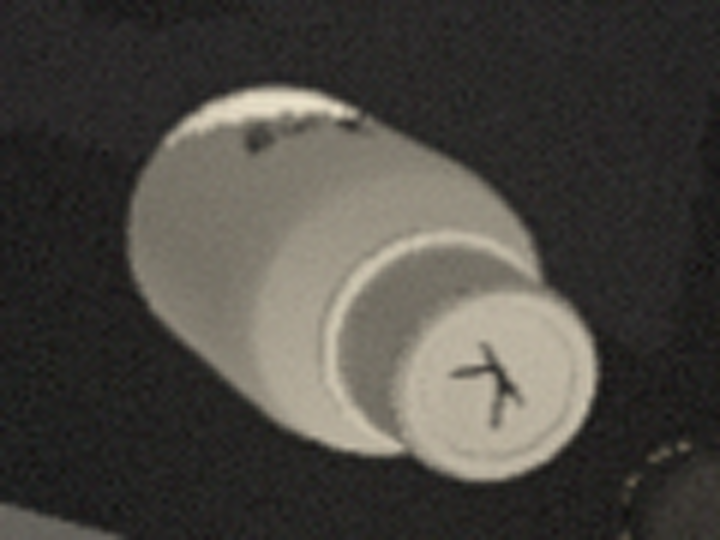

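Run:
```python
from h import *
print(go(570,-224,54))
print(R.from_euler('xyz',robot.sense()['ee_rot']).as_matrix().round(3))
```

```text
(array([-48.7,  29. , 220.6]), 'grasp now', array([ 521.7, -243.3,  275.8]))
[[-0.988  0.152 -0.019]
 [ 0.152  0.988 -0.009]
 [ 0.018 -0.012 -1.   ]]
```

Request:
{"fn": "send_rows", "kwargs": {
  "rows": [
    [-0.0162, 0.0097, 0, 0],
    [-0.0162, 0.0097, 0.02, 0],
    [-0.0163, 0.0096, 0.03, 0],
    [0, 0, 0.03, 0],
    [0, 0, 0.03, 0],
    [0, 0, 0.01, 0],
    [0, 0, 0, 0],
    [0, 0, 0, 0]
  ]
}}

```text
time_s: 3.87
position: [570.2, -223.2, 234.7]
ee_rot: [-3.129, -0.017, 2.987]
contact_force: [0.7, -0.9, 0.8]
grip_width: 1.002
```

Run:
```python
from h import *
print(go(570,-224,54))
c=snap('wrist','w2'); print(fit('w2',lambda h,s,v:(h>75)&(h<100)&(s>120)&(v>60),(200,100,450,380),95))
```

```text
(array([ -2.9,   1.5, 102.7]), 'grasp now', array([ 568.8, -224. ,  156.7]))
{'px': [320.0, 263.0], 'area': 3993, 'rect': [[570.2, -223.9], [38.6, 43.0], 81.5], 'circ': ([570.3, -223.7], 21.7), 'cen': [569.7, -223.8, 95.0]}
```

View pics/w2.png

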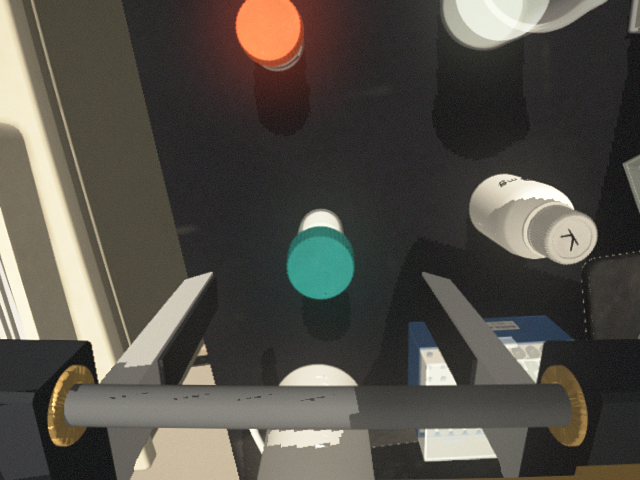

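Request:
{"fn": "send_rows", "kwargs": {
  "rows": [
    [-0.001, 0.0005, 0.02, 0],
    [-0.001, 0.0005, 0.03, 0],
    [-0.001, 0.0005, 0.03, 0],
    [0, 0, 0.018, 0],
    [0, 0, 0.004, 0],
    [0, 0, 0, 0]
  ]
}}

```text
time_s: 4.42
position: [571.6, -223.2, 132.3]
ee_rot: [-3.129, -0.017, 2.987]
contact_force: [0.2, 0.4, 1.0]
grip_width: 0.996
```

Request:
{"fn": "send_rows", "kwargs": {
  "rows": [
    [0, 0, 0, 0],
    [0, 0, 0, 0],
    [0, 0, 0, 0],
    [0, 0, 0, 0],
    [0, 0, 0, 0],
    [0, 0, 0, 0],
    [0, 0, 0, 0],
    [0, 0, 0, 0],
    [0, 0, 0, 0],
    [0, 0, 0, 0]
  ],
  "hand": -1,
  "newtons": 15
}}

```text
time_s: 5.25
position: [571.3, -222.9, 131.6]
ee_rot: [-3.129, -0.017, 2.987]
contact_force: [0.1, -0.4, 0.0]
grip_width: 0.43
```

Request:
{"fn": "send_rows", "kwargs": {
  "rows": [
    [0, 0, 0, 0],
    [0, 0, 0, 0],
    [0, 0, 0, 0],
    [0, 0, 0, 0]
  ]
}}

```text
time_s: 5.58
position: [571.3, -222.9, 131.5]
ee_rot: [-3.129, -0.018, 2.987]
contact_force: [-0.1, 0.8, 0.4]
grip_width: 0.429
```

Request:
{"fn": "send_rows", "kwargs": {
  "rows": [
    [0, 0, 0, 0],
    [0, 0, 0, 0],
    [0, 0, 0, 0],
    [0, 0, 0, 0],
    [0, 0, -0.01, 0],
    [0, 0, -0.01, 0],
    [0, 0, -0.008, 0],
    [0, 0, 0, 0]
  ],
  "hand": 0.5
}}

```text
time_s: 6.25
position: [572.6, -222.9, 162.3]
ee_rot: [-3.128, -0.014, 2.987]
contact_force: [0.0, 0.2, 0.6]
grip_width: 0.748
```

Request:
{"fn": "send_rows", "kwargs": {
  "rows": [
    [0, 0, 0, 0],
    [0, 0, 0, 0],
    [0, 0, 0, 0],
    [0, 0, 0, 0],
    [0, 0, 0, 0],
    [0, 0, 0, 0],
    [0, 0, 0, 0],
    [0, 0, 0, 0]
  ],
  "hand": -1,
  "newtons": 20
}}

```text
time_s: 6.92
position: [571.8, -222.6, 159.4]
ee_rot: [-3.129, -0.018, 2.987]
contact_force: [0.7, -0.9, -1.1]
grip_width: 0.43
```

Request:
{"fn": "send_rows", "kwargs": {
  "rows": [
    [0, 0, 0, 0],
    [0, 0, 0, 0],
    [0, 0, -0.005, 0],
    [0, 0, -0.01, 0],
    [0, 0, -0.02, 0],
    [0, 0, -0.03, 0],
    [0, 0, -0.03, 0],
    [0, 0, -0.02, 0],
    [0, 0, -0.01, 0],
    [0, 0, 0, 0],
    [0, 0, 0, 0]
  ]
}}

```text
time_s: 7.83
position: [574.0, -221.4, 284.1]
ee_rot: [-3.129, -0.018, 2.987]
contact_force: [-0.6, 0.4, -0.1]
grip_width: 0.427
```

Run:
```python
from h import *
c=snap('wrist','w3'); s=snap('scene','s3'); crop('s3',330,60,530,210,4,'s3c'); print(go(431,60.5,60+85))
```

```text
(array([181.8, 258.1,  60.5]), 'grasp now', array([ 572.2, -222. ,  204.8]))
```

View pics/w3.png

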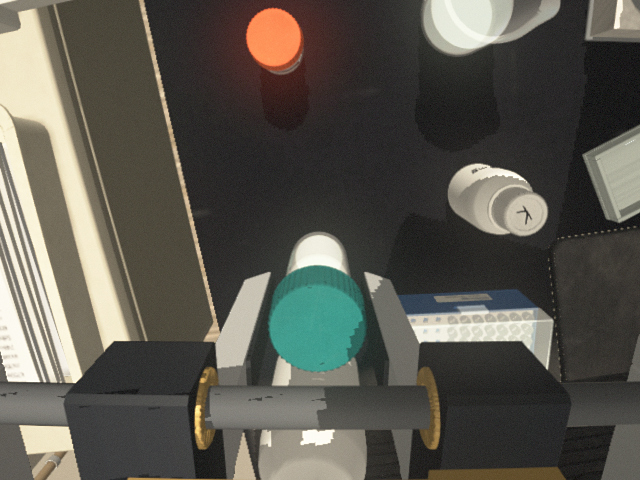

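View pics/s3c.png

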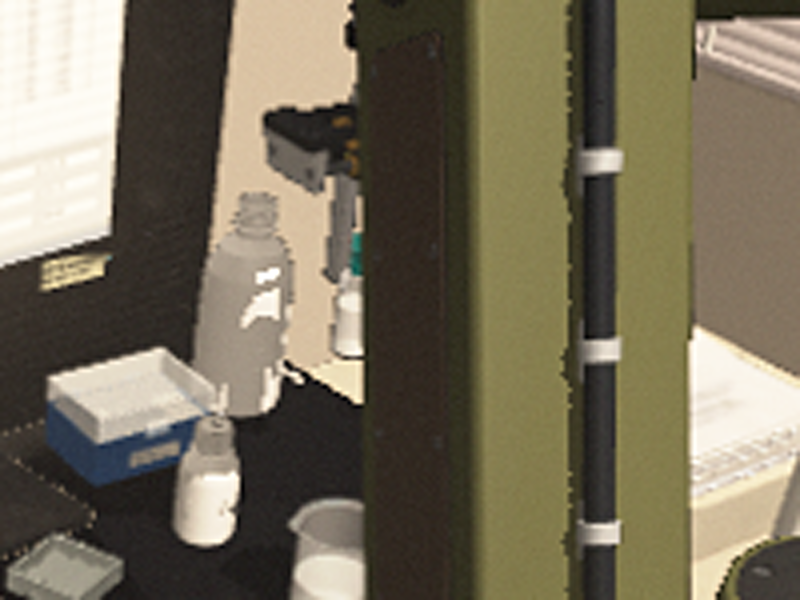

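Request:
{"fn": "send_rows", "kwargs": {
  "rows": [
    [0.008, 0.011, 0, 0],
    [0.018, 0.026, 0, 0],
    [0.018, 0.026, 0, 0],
    [0.018, 0.026, 0, 0],
    [0.018, 0.026, 0, 0],
    [0.018, 0.026, 0, 0],
    [0.018, 0.026, 0, 0],
    [0.016, 0.022, 0, 0],
    [0.01, 0.014, 0, 0],
    [0, 0, 0, 0],
    [0, 0, 0, 0]
  ]
}}

```text
time_s: 8.85
position: [464.9, 1.3, 283.8]
ee_rot: [-3.129, -0.019, 2.988]
contact_force: [-0.1, -0.1, -0.7]
grip_width: 0.433
```

Run:
```python
from h import *
c=snap('wrist','w4'); print(go(431,60.5,60+85))
print(proj(c,[(430.4,60.5,34)]))
```

```text
(array([40.4, 55.6, 61. ]), 'grasp now', array([ 4.636e+02, -1.000e-01,  2.059e+02]))
[[388.70859659 168.28821164]]
```

View pics/w4.png

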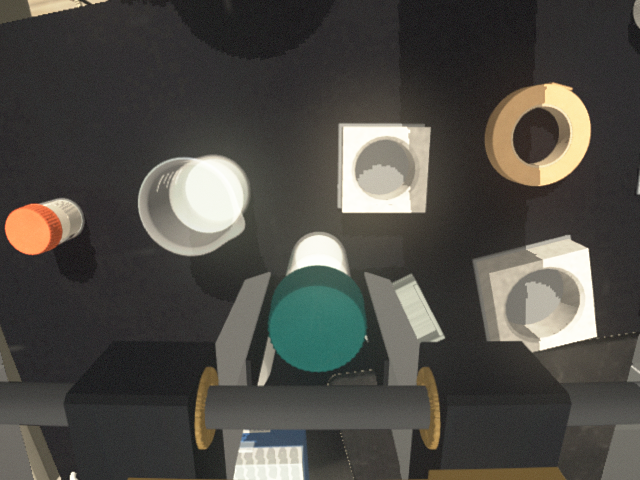

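Run:
```python
from h import *
for t in (150,170,190): print(t,fit('w4',lambda h,s,v:(v>t)&(s<60),(330,110,440,225),34))
for t in (110,150,170): print(t,fit('w4',lambda h,s,v:(v>t)&(s<60),(465,225,605,360),34))
crop('w4',330,110,440,220,5,'w4a');crop('w4',465,225,605,355,5,'w4b')
```

```text
150 {'px': [381.6, 170.0], 'area': 6454, 'rect': [[430.3, 55.5], [72.3, 69.9], 81.4], 'circ': ([430.2, 55.2], 49.2), 'cen': [430.9, 54.7, 34.0]}
170 {'px': [381.7, 170.2], 'area': 6231, 'rect': [[430.3, 55.8], [71.3, 69.9], 81.4], 'circ': ([430.2, 55.6], 48.9), 'cen': [431.1, 54.8, 34.0]}
190 {'px': [381.9, 170.7], 'area': 5784, 'rect': [[430.3, 55.8], [71.1, 69.9], 81.4], 'circ': ([429.9, 56.1], 48.9), 'cen': [431.5, 54.9, 34.0]}
110 {'px': [538.5, 294.4], 'area': 11027, 'rect': [[562.1, 176.6], [104.2, 97.8], 6.2], 'circ': ([563.5, 177.1], 70.1), 'cen': [557.5, 177.7, 34.0]}
150 {'px': [548.4, 296.7], 'area': 7208, 'rect': [[561.0, 181.6], [102.6, 86.9], 6.2], 'circ': ([565.1, 185.6], 60.5), 'cen': [561.0, 186.4, 34.0]}
170 {'px': [548.9, 296.2], 'area': 6790, 'rect': [[561.1, 181.9], [101.7, 86.3], 6.3], 'circ': ([565.8, 185.1], 60.4), 'cen': [560.7, 186.9, 34.0]}
```

View pics/w4a.png

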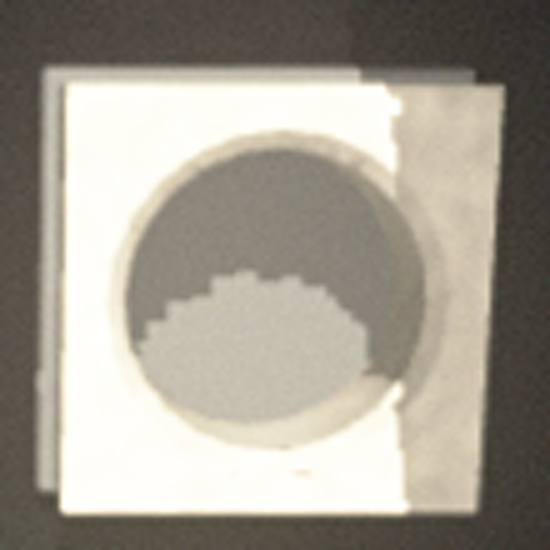

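View pics/w4b.png

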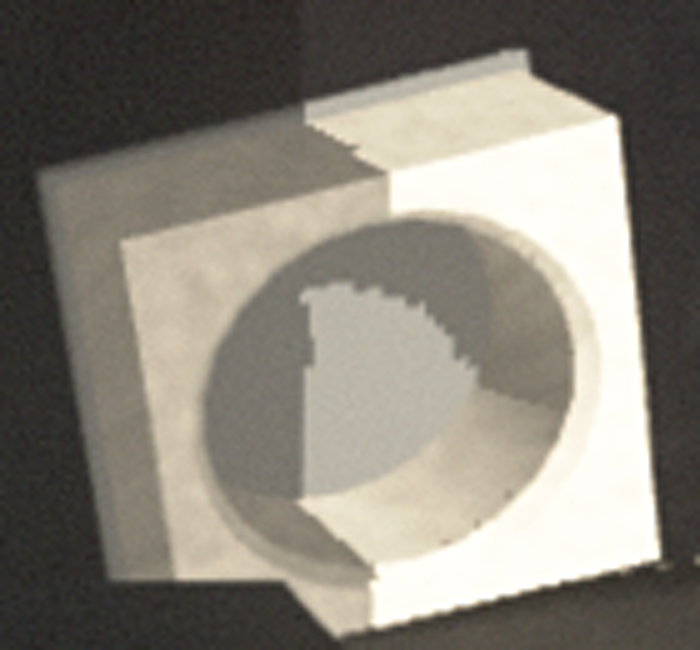

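Run:
```python
from h import *
c=load('w4')
f=lambda o,L:np.array([pt(c,o[0]+x/5-0.4,o[1]+y/5-0.4,34)[:2] for x,y in L])
a=f((330,110),[(65,84),(505,86),(478,514),(62,514)]); print(a.round(1),np.linalg.norm(a-np.roll(a,1,0),axis=1).round(1),a.mean(0).round(1),(a[0]+a[2])/2,(a[1]+a[3])/2)
b=f((465,225),[(122,240),(617,117),(660,560)]); print(b.round(1),np.linalg.norm(b[1:]-b[:-1],axis=1),(b[0]+b[2])/2)
print(go(431,60.5,60+85))
```

```text
[[392.8  28.6]
 [403.2  96.4]
 [470.5  86.1]
 [460.4  18.8]] [68.4 68.6 68.1 68.1] [431.7  57.5] [431.62423708  57.3689898 ] [431.80213853  57.60399553]
[[530.8 135.6]
 [521.5 220.7]
 [607.2 230.3]] [85.60194515 86.21240435] [568.98646903 182.95874808]
(array([40.4, 55.6, 61. ]), 'grasp now', array([ 4.636e+02, -1.000e-01,  2.059e+02]))
```

Run:
```python
from h import *
print(go(432,58.3,205)); print(go(432,58.3,87))
```

```text
(array([40.2, 52.8,  1. ]), 'grasp now', array([ 4.636e+02, -1.000e-01,  2.059e+02]))
(array([ 38. ,  54.3, 119. ]), 'grasp now', array([ 4.636e+02, -1.000e-01,  2.059e+02]))
```

Request:
{"fn": "send_rows", "kwargs": {
  "rows": [
    [0.01, 0.013, 0, 0],
    [0.013, 0.018, 0, 0],
    [0.01, 0.014, 0, 0],
    [0.006, 0.0085, 0, 0],
    [0, 0, 0.02, 0],
    [0, 0, 0.03, 0],
    [0, 0, 0.02, 0],
    [0, 0, 0.005, 0],
    [0, 0, 0, 0],
    [0, 0, 0, 0],
    [0, 0, 0, 0]
  ]
}}

```text
time_s: 9.82
position: [434.0, 58.9, 210.7]
ee_rot: [-3.13, -0.016, 2.987]
contact_force: [-0.1, -1.3, 0.5]
grip_width: 0.43
```

Run:
```python
from h import *
print(go(432,58.3,87)); c=snap('wrist','w5'); snap('scene','s5'); crop('s5',300,170,450,290,5,'s5c')
```

```text
(array([-0. ,  0.6, 45.8]), 'grasp now', array([432.7,  58.2, 132.8]))
```

View pics/w5.png

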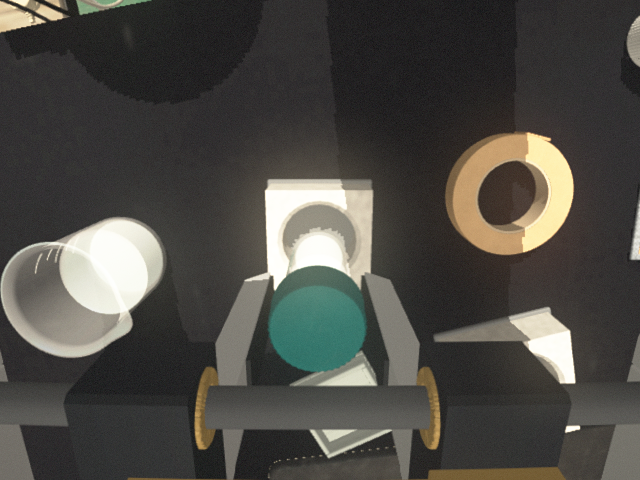

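View pics/s5c.png

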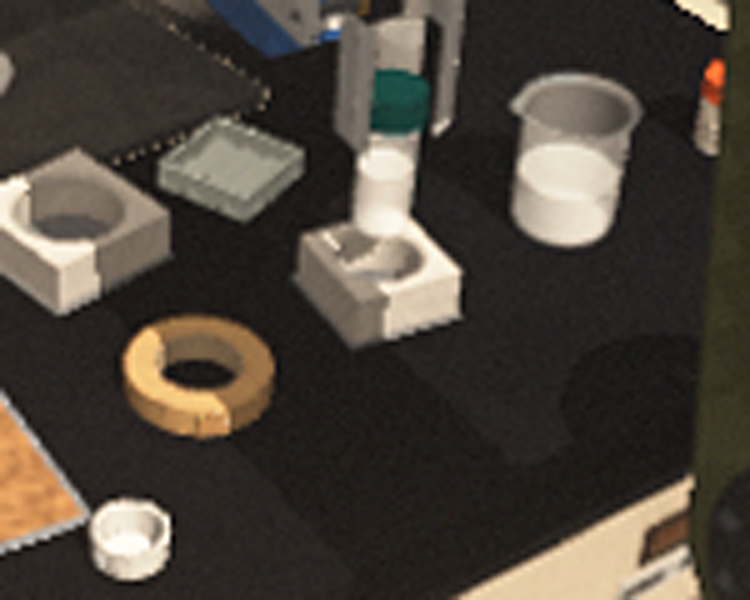

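Tube (cap at 318,318) is above the small stand (hole around 320,235), aligned. Lower 45 mm and release.

Request:
{"fn": "send_rows", "kwargs": {
  "rows": [
    [0, 0, 0.01, 0],
    [0, 0.0005, 0.015, 0],
    [0, 0, 0.01, 0],
    [0, 0, 0.006, 0],
    [0, 0, 0.004, 0],
    [0, 0, 0, 0],
    [0, 0, 0, 0],
    [0, 0, 0, 0]
  ]
}}

```text
time_s: 10.58
position: [432.8, 59.2, 165.0]
ee_rot: [-3.13, -0.017, 2.987]
contact_force: [-0.7, 0.3, -0.3]
grip_width: 0.432
```

Request:
{"fn": "send_rows", "kwargs": {
  "rows": [
    [0, 0, 0, 0],
    [0, 0, 0, 0],
    [0, 0, 0, 0],
    [0, 0, 0, 0],
    [0, 0, 0, 0],
    [0, 0, 0, 0],
    [0, 0, -0.005, 0],
    [0, 0, -0.02, 0],
    [0, 0, -0.03, 0],
    [0, 0, -0.04, 0],
    [0, 0, -0.03, 0],
    [0, 0, 0, 0]
  ],
  "hand": 0.7
}}

```text
time_s: 11.58
position: [436.2, 60.5, 295.5]
ee_rot: [-3.131, -0.009, 2.987]
contact_force: [1.0, -0.8, 0.2]
grip_width: 0.851
```

Run:
```python
from h import *
print(go(575,-84.5,160)); c=snap('wrist','w6')
print(fit('w6',lambda h,s,v:(h>75)&(h<100)&(s>120)&(v>60),(200,100,450,400),99))
```

```text
(array([-160.6, -120.5,   57.3]), 'grasp now', array([435.4,  59.8, 217.5]))
{'px': [333.7, 249.9], 'area': 7, 'rect': [[448.3, 68.2], [1.3, 3.5], 19.1], 'circ': ([448.0, 68.1], 1.8), 'cen': [448.2, 67.8, 99.0]}
```

View pics/w6.png

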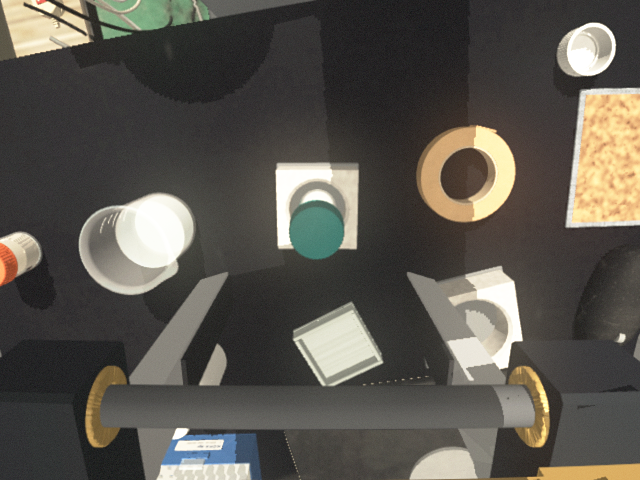

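Request:
{"fn": "send_rows", "kwargs": {
  "rows": [
    [-0.01, -0.0075, 0, 0],
    [-0.02, -0.015, 0, 0],
    [-0.025, -0.019, 0, 0],
    [-0.028, -0.021, 0, 0],
    [-0.028, -0.021, 0, 0],
    [-0.025, -0.019, 0.01, 0],
    [-0.016, -0.012, 0.02, 0],
    [-0.008, -0.006, 0.02, 0],
    [0, 0, 0.007, 0],
    [0, 0, 0, 0],
    [0, 0, 0, 0]
  ],
  "hand": 1
}}

```text
time_s: 12.55
position: [573.1, -83.7, 230.9]
ee_rot: [-3.13, -0.019, 2.987]
contact_force: [0.1, -0.1, 0.4]
grip_width: 1.0
```

Run:
```python
from h import *
c=snap('wrist','w7')
print(fit('w7',lambda h,s,v:(s<60)&(v>140),(250,200,400,330),100), fit('w6',lambda h,s,v:(h>75)&(h<100)&(s>80)&(v>40),(200,150,450,300),99)); print(go(575,-84.5,52))
```

```text
{'px': [320.8, 247.2], 'area': 5581, 'rect': [[562.1, -82.3], [39.5, 54.6], 81.5], 'circ': ([562.0, -82.0], 27.6), 'cen': [560.6, -81.9, 100.0]} {'px': [316.3, 232.7], 'area': 2193, 'rect': [[434.2, 57.7], [37.0, 36.8], 81.4], 'circ': ([434.4, 57.8], 19.1), 'cen': [434.0, 57.6, 99.0]}
(array([ -4.9,   1.5, 101.8]), 'grasp now', array([571.9, -84.3, 153.9]))
```

View pics/w7.png

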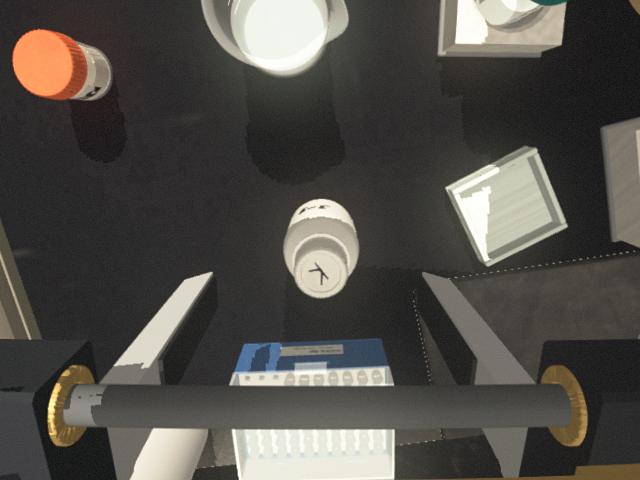

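Run:
```python
from h import *
c=load('w7'); b=pt(c,321,271.5,100); print(b, pt(c,321,201,0)); print(go(b[0],b[1],52))
```

```text
[574.27714089 -83.86542122 100.        ] [553.34596207 -81.07801827   0.        ]
(array([ -4.1,   2. , 101.8]), 'grasp now', array([571.9, -84.3, 153.9]))
```

Request:
{"fn": "send_rows", "kwargs": {
  "rows": [
    [-0.0015, 0.0007, 0.02, 0],
    [-0.0015, 0.0007, 0.03, 0],
    [-0.0015, 0.0006, 0.03, 0],
    [0, 0, 0.017, 0],
    [0, 0, 0.005, 0],
    [0, 0, 0, 0]
  ]
}}

```text
time_s: 13.1
position: [576.1, -83.1, 129.3]
ee_rot: [-3.129, -0.018, 2.988]
contact_force: [-0.2, -0.1, 0.4]
grip_width: 1.0
```

Request:
{"fn": "send_rows", "kwargs": {
  "rows": [
    [0, 0, 0, 0],
    [0, 0, 0, 0],
    [0, 0, 0, 0],
    [0, 0, 0, 0],
    [0, 0, 0, 0],
    [0, 0, 0, 0],
    [0, 0, 0, 0],
    [0, 0, 0, 0],
    [0, 0, 0, 0],
    [0, 0, 0, 0]
  ],
  "hand": -1,
  "newtons": 15
}}

```text
time_s: 13.93
position: [576.3, -83.5, 129.3]
ee_rot: [-3.13, -0.017, 2.987]
contact_force: [0.1, 1.6, 3.3]
grip_width: 0.53
```

Run:
```python
from h import *
print(go(575,-84,180))
```

```text
(array([   2.1,   -1.3, -128.6]), 'grasp now', array([574.8, -84.2,  51.3]))
```

Request:
{"fn": "send_rows", "kwargs": {
  "rows": [
    [0, 0, -0.005, 0],
    [0, 0, -0.015, 0],
    [0, 0, -0.025, 0],
    [0, 0, -0.025, 0],
    [0, 0, -0.015, 0],
    [0, 0, -0.005, 0],
    [0, 0, 0, 0],
    [0, 0, 0, 0]
  ]
}}

```text
time_s: 14.6
position: [577.7, -82.7, 218.2]
ee_rot: [-3.129, -0.019, 2.987]
contact_force: [-0.0, 0.6, -1.9]
grip_width: 0.526
```

Run:
```python
from h import *
print(robot.sense()['grip_width'],go(568,183.5,141)); snap('wrist','w8')
```

```text
0.5263766866778329 (array([ 49.1, 262.5,  -3.1]), 'grasp now', array([576.1, -83.4, 140.2]))
```

View pics/w8.png

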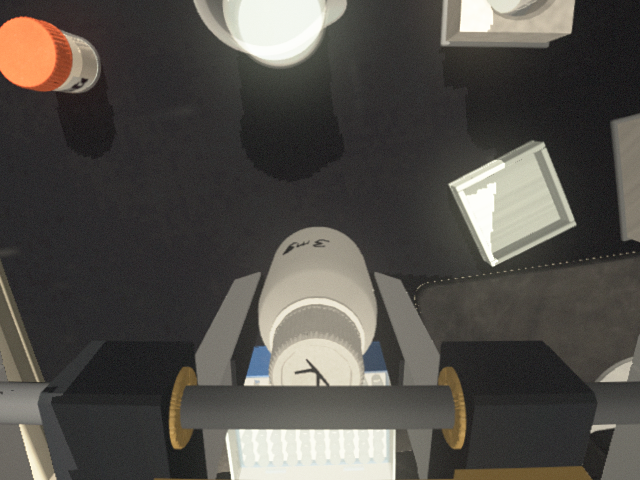

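Request:
{"fn": "send_rows", "kwargs": {
  "rows": [
    [0.002, 0.01, 0, 0],
    [0.004, 0.02, 0, 0],
    [0.005, 0.029, 0, 0],
    [0.007, 0.037, 0, 0],
    [0.007, 0.037, 0, 0],
    [0.007, 0.037, 0, 0],
    [0.007, 0.037, 0, 0],
    [0.006, 0.029, 0, 0],
    [0.003, 0.018, 0, 0],
    [0.001, 0.0085, 0, 0],
    [0, 0, 0, 0],
    [0, 0, 0, 0]
  ]
}}

```text
time_s: 15.65
position: [569.8, 183.9, 216.1]
ee_rot: [-3.129, -0.018, 2.987]
contact_force: [-0.4, -0.2, -1.0]
grip_width: 0.525
```

Run:
```python
from h import *
print(robot.sense()['grip_width'],go(568,183.5,56)); snap('wrist','w9'); snap('scene','s9'); crop('s9',260,120,420,240,5,'s9c')
```

```text
0.5249720631893924 (array([-1.3,  1.4, 82.1]), 'grasp now', array([568.2, 183.1, 138.2]))
```

View pics/w9.png

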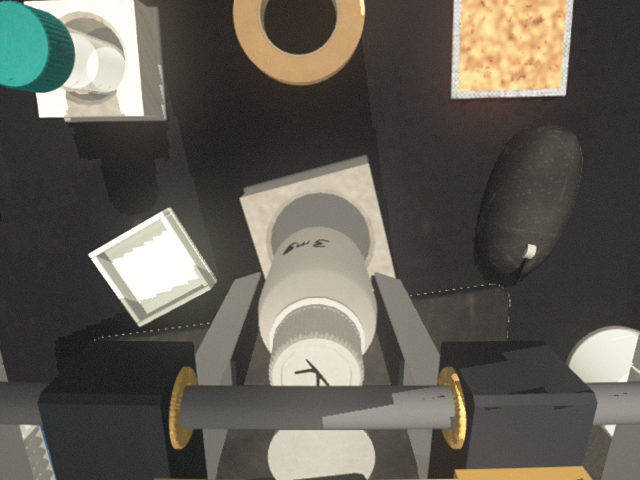

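View pics/s9c.png

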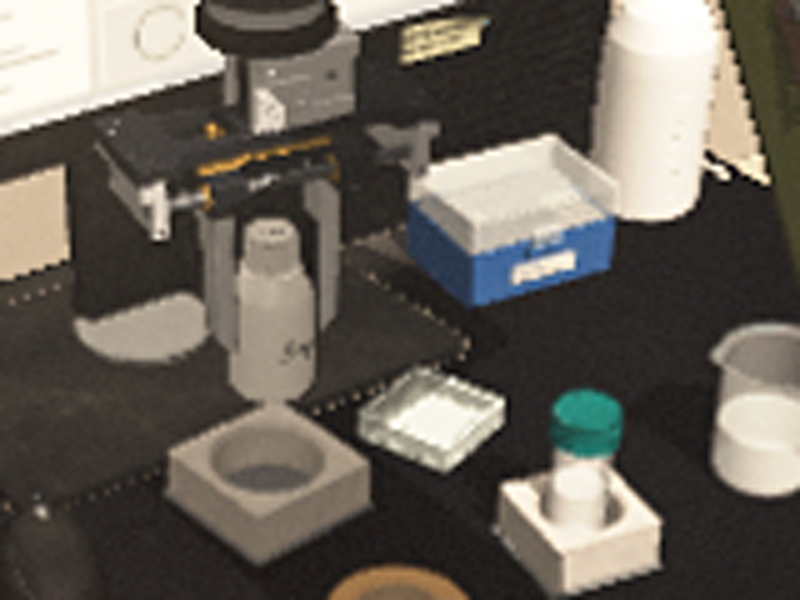

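Run:
```python
from h import *
crop('w9',70,140,400,340,2.4,'w9c')
c=load('w9')
a=np.array([pt(c,x,y,18)[:2] for x,y in [(89,257),(170,208),(216,283),(139,326)]]); print(a.round(1),np.linalg.norm(a-np.roll(a,1,0),axis=1),a.mean(0))
```

```text
[[559.4  14.4]
 [533.2  82.6]
 [592.5 102.7]
 [618.1  36.8]] [62.80849638 72.98869542 62.59879079 70.71984825] [575.82074193  59.11768549]
```

View pics/w9c.png

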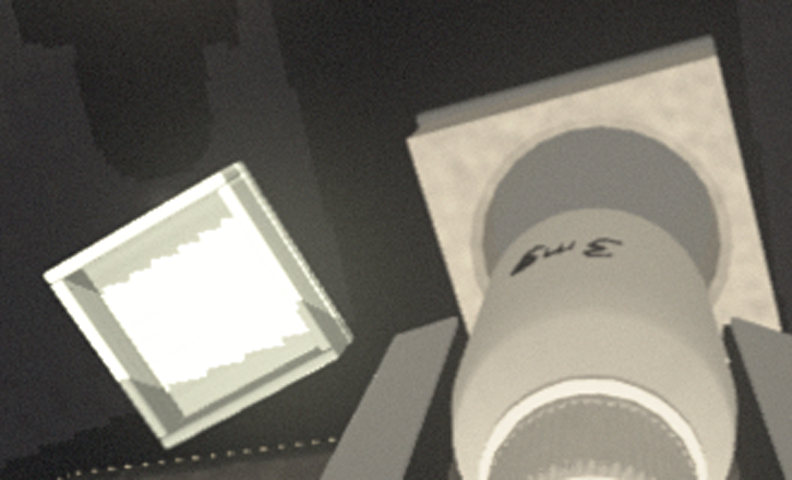

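Run:
```python
from h import *
c=load('w9')
a,b=[pt(c,70+x/2.4,140+y/2.4,34)[:2] for x,y in [(407,138),(718,56)]]
d=b-a; n=np.array([d[1],-d[0]])/np.linalg.norm(d); print(a,b,np.linalg.norm(d),(a+b)/2+43*n, n)
```

```text
[531.21877568 135.96027971] [522.14056821 221.62377625] 86.14318597446184 [569.44022589 183.32358688] [0.99443149 0.10538509]
```

Request:
{"fn": "send_rows", "kwargs": {
  "rows": [
    [-0.001, 0.0007, 0.015, 0],
    [-0.001, 0.0006, 0.025, 0],
    [0, 0, 0.02, 0],
    [0, 0, 0.012, 0],
    [0, 0, 0.006, 0],
    [0, 0, 0.003, 0],
    [0, 0, 0, 0],
    [0, 0, 0, 0],
    [0, 0, 0, 0]
  ]
}}

```text
time_s: 16.5
position: [570.9, 184.5, 136.8]
ee_rot: [-3.13, -0.016, 2.987]
contact_force: [-0.4, 0.5, -0.6]
grip_width: 0.529
```

Run:
```python
from h import *
print(robot.sense()['grip_width'],go(568.8,183.3,56)); snap('scene','s10'); crop('s10',260,120,420,240,5,'s10c')
```

```text
0.5289820706917346 (array([ 0.6, -0.5,  2.9]), 'grasp now', array([569.6, 183.8,  58.8]))
```

View pics/s10c.png

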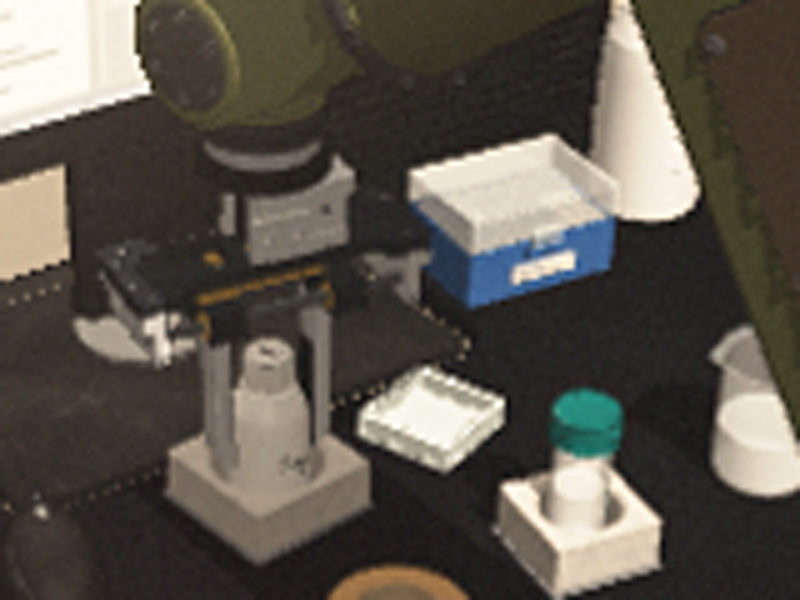

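Request:
{"fn": "send_rows", "kwargs": {
  "rows": [
    [0, 0, 0.0015, 0],
    [0, 0, 0.001, 0],
    [0, 0, 0, 0],
    [0, 0, 0, 0]
  ]
}}

```text
time_s: 16.88
position: [570.5, 184.4, 133.3]
ee_rot: [-3.13, -0.017, 2.987]
contact_force: [0.6, 0.1, -0.7]
grip_width: 0.528
```

Request:
{"fn": "send_rows", "kwargs": {
  "rows": [
    [0, 0, 0, 0],
    [0, 0, 0, 0],
    [0, 0, 0, 0],
    [0, 0, 0, 0],
    [0, 0, 0, 0],
    [0, 0, 0, 0],
    [0, 0, 0, 0],
    [0, 0, -0.01, 0],
    [0, 0, -0.03, 0],
    [0, 0, -0.04, 0],
    [0, 0, -0.04, 0],
    [0, 0, -0.03, 0]
  ],
  "hand": 0.8
}}

```text
time_s: 17.88
position: [573.4, 185.8, 287.6]
ee_rot: [-3.131, -0.015, 2.987]
contact_force: [0.5, -0.8, -0.1]
grip_width: 0.904
```

Run:
```python
from h import *
snap('wrist','w11'); print(go(433,-233.5,150))
```

```text
(array([  74.1, -435.3,   69.2]), 'grasp now', array([573.8, 185.6, 215.2]))
```

View pics/w11.png

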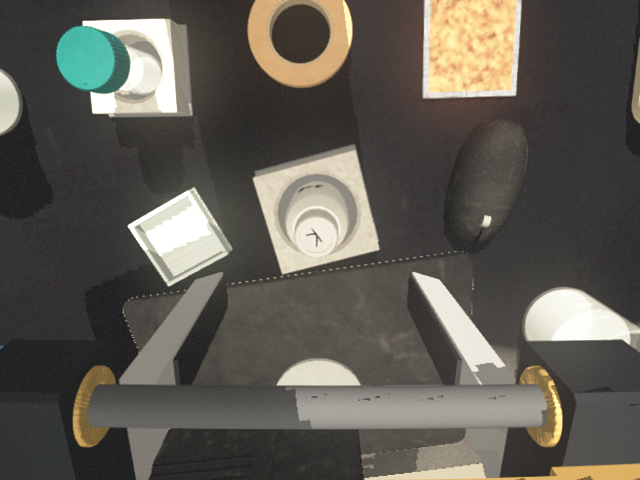

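Run:
```python
from h import *
crop('w11',410,90,560,270,4,'w11m')
im=cv2.imread('pics/w11.png'); g=cv2.cvtColor(im,cv2.COLOR_BGR2GRAY); print(cv2.blur(g,(5,5))[100:260:12,420:560:8])
```

```text
[[ 68  80  79  77  71  73  69  70  65  68  61  63  62  61  59  56  53  54]
 [ 67  68  69  70  71  71  70  69  69  66  62  60  59  55  55  54  55  53]
 [ 63  64  65  65  67  66  67  64  62  72  77  78  66  54  53  54  54  54]
 [ 61  61  62  61  60  62  56  59  66  79  88  87  85  69  56  55  54  54]
 [ 59  59  58  59  59  52  52  61  73  82  87  79  80  70  53  55  54  54]
 [ 57  56  57  57  56  46  56  66  72  76  80  76  74  67  56  55  54  54]
 [ 56  57  56  54  44  50  60  69  80  78  80  82  73  61  56  55  55  54]
 [ 56  56  55  54  44  52  65  73  82  85  82  81  70  55  55  55  55  55]
 [ 56  57  56  51  46  57  68  81  87  90  88  78  60  55  56  55  56  55]
 [ 56  55  56  47  46  57  65  79  84  86  83  70  56  56  56  55  55  55]
 [ 58  58  57  44  45  61  73  79 192 115  74  55  57  56  55  55  55  56]
 [ 57  57  58  48  43  55  59  68  71  62  57  57  58  57  57  57  57  56]
 [ 61  60  59  59  49  46  46  45  45  58  58  58  58  58  58  57  57  58]
 [ 72  69  69  64  66  70  64  60  60  59  58  59  60  60  60  59  60  60]]
```

View pics/w11m.png

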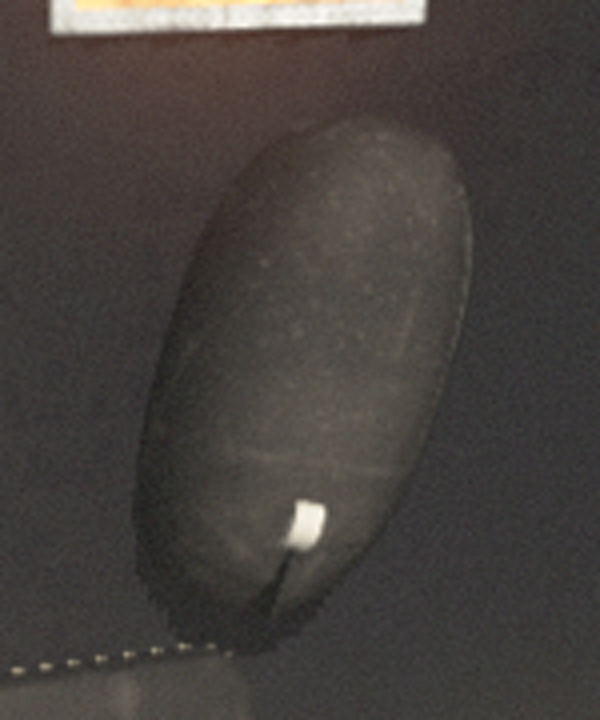

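Request:
{"fn": "send_rows", "kwargs": {
  "rows": [
    [0.003, 0.012, 0, 0],
    [0.005, 0.025, 0, 0],
    [0.006, 0.035, 0, 0],
    [0.006, 0.035, 0, 0],
    [0.005, 0.025, 0, 0],
    [0.002, 0.011, 0, 0],
    [0, 0, 0, 0],
    [0, 0, 0, 0]
  ],
  "hand": 1
}}

```text
time_s: 18.6
position: [568.5, 331.0, 281.1]
ee_rot: [-3.128, -0.018, 2.988]
contact_force: [-0.2, -0.1, -0.1]
grip_width: 1.001
```

Run:
```python
from h import *
c=snap('wrist','w12'); print(c['state']['position'],c['state']['ee_rot'])
im=c['pixels'][:,:,::-1]; cv2.imwrite('pics/w12g.png',cv2.convertScaleAbs(im,alpha=2.0))
```

```text
[568.45253673 331.03852177 281.08281769] [-3.12839491 -0.01849219  2.98768616]
```

View pics/w12g.png

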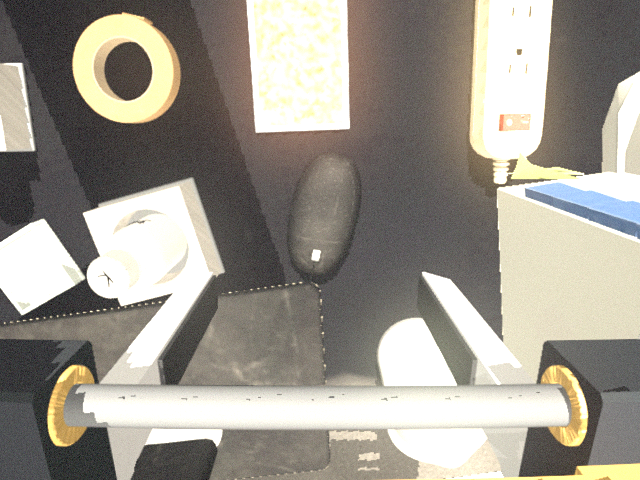

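Run:
```python
from h import *
s=load('scene0'); t=load('top0'); c=load('w12')
print('box base',pt(s,214,258,0).round(), 'beaker base',pt(s,228,222,0).round(),pt(s,212,210,0).round())
R1,p1=campose(c);R2,p2=campose(t)
def tri(c1,a,c2,b):
    R1,p1=campose(c1);R2,p2=campose(c2); d1=pt(c1,*a,0)-p1; d2=pt(c2,*b,0)-p2
    k=np.linalg.lstsq(np.stack([d1,-d2],1),p2-p1,rcond=None)[0]; return (p1+k[0]*d1).round(),(p2+k[1]*d2).round()
print('blue corner',tri(c,(527,185),t,(215,203)))
im=cv2.imread('pics/w12.png'); g=cv2.GaussianBlur(cv2.cvtColor(im,cv2.COLOR_BGR2GRAY),(5,5),0)
x0,y0,x1,y1=275,140,375,285
for tz in (60,):
  pass
pts=[(335,152),(318,278),(290,218),(360,185)]
for z in (0,10,18): print(z,[pt(c,*p,z)[:2].round(1).tolist() for p in pts])
cv2.imwrite('pics/w12m.png',cv2.resize(cv2.convertScaleAbs(im[y0:y1,x0:x1],alpha=2.5),None,fx=4,fy=4,interpolation=cv2.INTER_CUBIC))
```

```text
box base [571. 504.   0.] beaker base [697. 403.   0.] [780. 418.   0.]
blue corner (array([556., 482.,  69.]), array([551., 483.,  68.]))
0 [[517.0, 350.2], [629.1, 318.1], [568.7, 301.9], [548.6, 367.9]]
10 [[516.3, 350.0], [625.4, 318.8], [566.6, 303.0], [547.1, 367.2]]
18 [[515.8, 349.9], [622.4, 319.3], [565.0, 304.0], [545.9, 366.7]]
```

View pics/w12m.png

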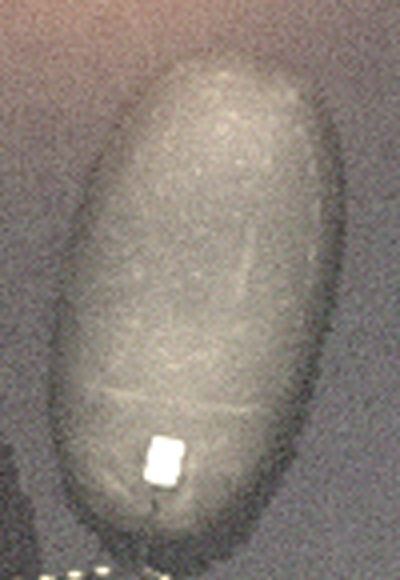

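Run:
```python
from h import *
print(go(570,332.5,60,0.14)); print(go(570,332.5,24,0.14))
```

```text
(array([ -4.2,   5.9, 143.3]), 'grasp now', array([567.2, 329.5, 203.4]))
(array([ -4.8,   6.4, 179.3]), 'grasp now', array([567.2, 329.5, 203.4]))
```

Request:
{"fn": "send_rows", "kwargs": {
  "rows": [
    [0, 0, 0, 0.07],
    [0, 0, 0, 0.07],
    [-0.002, 0.003, 0.02, 0],
    [-0.0025, 0.003, 0.03, 0],
    [0, 0, 0.035, 0],
    [0, 0, 0.025, 0],
    [0, 0, 0.015, 0],
    [0, 0, 0.005, 0],
    [0, 0, 0, 0],
    [0, 0, 0, 0]
  ]
}}

```text
time_s: 19.48
position: [572.8, 333.8, 153.1]
ee_rot: [-3.128, -0.015, 2.846]
contact_force: [0.3, 0.3, 0.9]
grip_width: 1.004
```

Run:
```python
from h import *
c=snap('wrist','w13'); print(c['state']['ee_rot'],go(570,332.5,24))
im=c['pixels'][:,:,::-1]; cv2.imwrite('pics/w13g.png',cv2.convertScaleAbs(im,alpha=2.0))
print(proj(c,[(570,332.5,0),(570+56*.957,332.5-56*.29,8),(570-56*.957,332.5+56*.29,8)]))
```

```text
[-3.12799576 -0.01460926  2.84604508] (array([ 0.5, -0.7, 51.5]), 'grasp now', array([571.5, 333.5,  75.5]))
[[317.83638297 252.08806702]
 [317.66677853 343.21472965]
 [317.64364852 157.96296226]]
```

View pics/w13g.png

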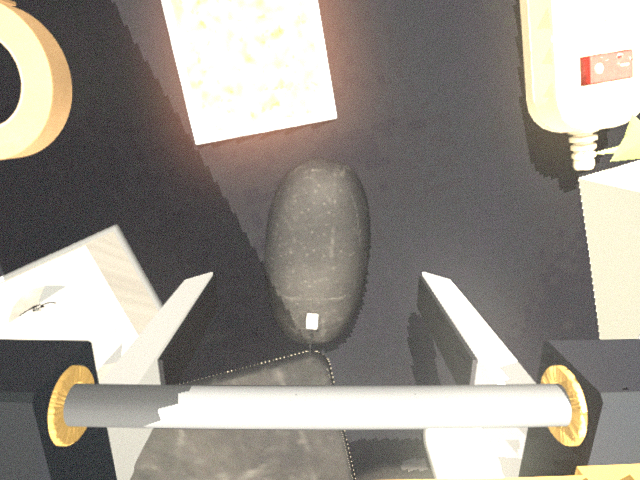

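Request:
{"fn": "send_rows", "kwargs": {
  "rows": [
    [0, 0, 0.01, 0.05],
    [0.0005, -0.0007, 0.015, 0],
    [0, 0, 0.012, 0],
    [0, 0, 0.008, 0],
    [0, 0, 0.004, 0],
    [0, 0, 0, 0],
    [0, 0, 0, 0]
  ]
}}

```text
time_s: 20.12
position: [570.8, 333.6, 103.3]
ee_rot: [-3.127, -0.014, 2.797]
contact_force: [-0.1, -0.1, -0.2]
grip_width: 1.001
```

Request:
{"fn": "send_rows", "kwargs": {
  "rows": [
    [0, 0, 0, 0],
    [0, 0, 0, 0],
    [0, 0, 0, 0],
    [0, 0, 0, 0],
    [0, 0, 0, 0],
    [0, 0, 0, 0],
    [0, 0, 0, 0],
    [0, 0, 0, 0],
    [0, 0, 0, 0],
    [0, 0, 0, 0]
  ],
  "hand": -1,
  "newtons": 15
}}

```text
time_s: 20.95
position: [570.6, 333.5, 102.9]
ee_rot: [-3.126, -0.015, 2.797]
contact_force: [-0.9, 0.3, 0.7]
grip_width: 0.606
```

Run:
```python
from h import *
c=snap('wrist','w14'); print(c['state']['ee_rot'],c['state']['grip_width']*94,go(570,332.5,24))
im=c['pixels'][:,:,::-1]; cv2.imwrite('pics/w14g.png',cv2.convertScaleAbs(im,alpha=2.0))
```

```text
[-3.12636203 -0.01482519  2.79710632] 56.93396266270275 (array([-0.9,  0.1,  0.8]), 'grasp now', array([569.1, 332.8,  24.8]))
```

View pics/w14g.png

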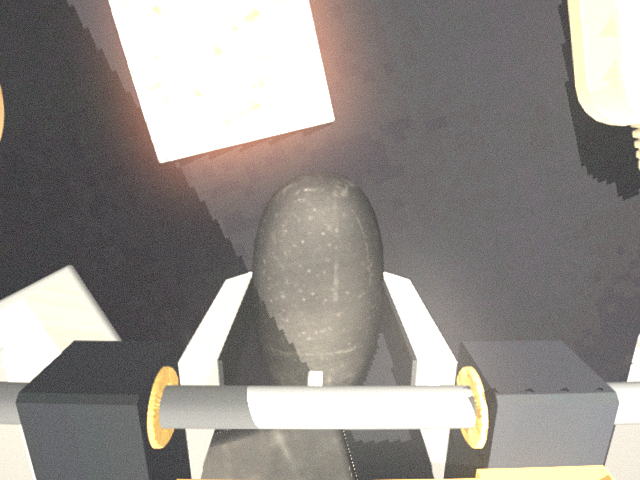

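Run:
```python
from h import *
def padc(fn,a,b):
    c=load(fn); a=pt(c,*a,3)[:2]; b=pt(c,*b,3)[:2]; d=b-a; n=np.array([-d[1],d[0]])/np.linalg.norm(d); print(fn,a.round(1),b.round(1),np.linalg.norm(d).round(1),'n',n.round(3),'angle',np.arctan2(n[1],n[0])-np.pi,(a+b)/2+62.5*n)
padc('w12',(255.5,132),(349.5,128.5)); padc('w13',(196,143.5),(336,118)); padc('w14',(160,162),(333,121))
c=load('w14')
for z in (4,10,15): print(pt(c,320,177,z).round(1))
crop('w12',235,0,365,145,4.4,'padc')
```

```text
w12 [489.8 285.8] [499.2 365.1] 79.9 n [-0.993  0.117] angle -0.1173600497020928 [432.44089363 332.72669899]
w13 [489.5 286.3] [499.1 364.3] 78.6 n [-0.993  0.122] angle -0.12252393259007466 [432.26012503 332.96244341]
w14 [489.8 286.7] [499.2 364.3] 78.1 n [-0.993  0.121] angle -0.12082366280347268 [432.48631639 333.03847294]
[519.8 351.1   4. ]
[519.1 351.4  10. ]
[518.5 351.7  15. ]
```

View pics/padc.png

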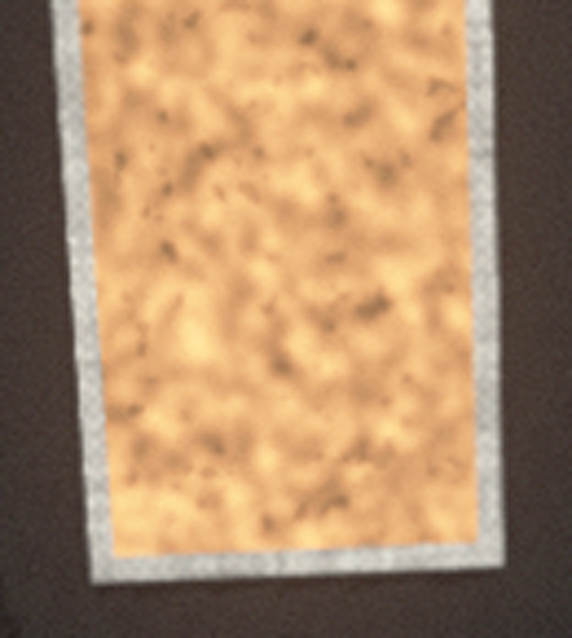

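Request:
{"fn": "send_rows", "kwargs": {
  "rows": [
    [0, 0, -0.005, 0],
    [0, 0, -0.015, 0],
    [0, 0, -0.02, 0],
    [0, 0, -0.005, -0.075],
    [0, 0, 0, -0.075],
    [0, 0, 0, -0.075],
    [0, 0, 0, 0],
    [0, 0, 0, 0]
  ]
}}

```text
time_s: 21.67
position: [571.4, 333.9, 147.9]
ee_rot: [-3.13, -0.018, 3.02]
contact_force: [-0.6, -0.2, -0.6]
grip_width: 0.613
```

Run:
```python
from h import *
c=snap('wrist','w15'); print(c['state']['ee_rot'],c['state']['grip_width']*94,go(428.9,333.4,68),go(428.9,333.4,28))
im=c['pixels'][:,:,::-1]; cv2.imwrite('pics/w15g.png',cv2.convertScaleAbs(im,alpha=1.5))
```

```text
[-3.12991207 -0.01795217  3.01975783] 57.666101312985425 (array([139.9, -16.9,   4.6]), 'grasp now', array([569.9, 333.2,  69.9])) (array([139.2, -16.5,  44.6]), 'grasp now', array([569.9, 333.2,  69.9]))
```

View pics/w15g.png

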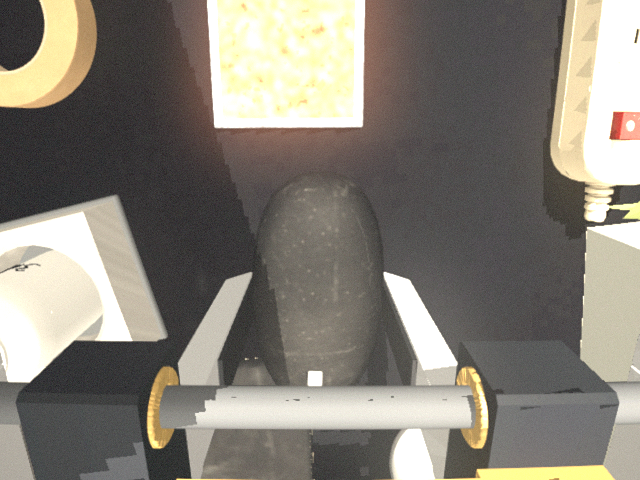

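Request:
{"fn": "send_rows", "kwargs": {
  "rows": [
    [0.01, -0.001, 0, 0],
    [0.02, -0.0025, 0, 0],
    [0.03, -0.0035, 0, 0],
    [0.03, -0.0035, 0, 0],
    [0.025, -0.0035, 0, 0],
    [0.016, -0.002, 0, 0],
    [0.0085, -0.0007, 0, 0],
    [0, 0, 0.015, 0],
    [0, 0, 0.01, 0],
    [0, 0, 0, 0],
    [0, 0, 0, 0]
  ]
}}

```text
time_s: 22.63
position: [430.8, 333.6, 125.0]
ee_rot: [-3.129, -0.019, 3.021]
contact_force: [0.8, -0.1, 0.1]
grip_width: 0.607
```

Run:
```python
from h import *
c=snap('wrist','w16'); print(c['state']['ee_rot'],c['state']['grip_width']*94,go(428.9,333.4,28))
im=c['pixels'][:,:,::-1]; cv2.imwrite('pics/w16g.png',cv2.convertScaleAbs(im,alpha=1.5))
```

```text
[-3.12918548 -0.0187981   3.02103045] 57.0302919617708 (array([ 0.2,  0.6, 19.5]), 'grasp now', array([429.4, 333. ,  47.5]))
```

View pics/w16g.png

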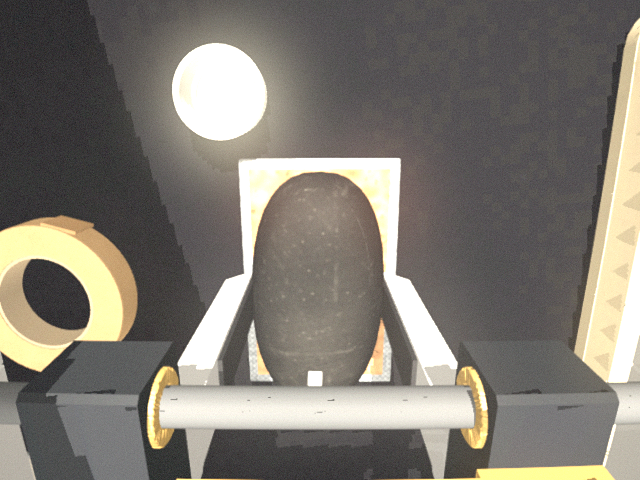

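Request:
{"fn": "send_rows", "kwargs": {
  "rows": [
    [0, 0.0005, 0.008, 0],
    [0, 0, 0.006, 0],
    [0, 0, 0.004, 0],
    [0, 0, 0.0015, 0],
    [0, 0, 0, 0],
    [0, 0, 0, 0],
    [0, 0, 0, 0]
  ]
}}

```text
time_s: 23.27
position: [430.2, 334.0, 105.9]
ee_rot: [-3.13, -0.018, 3.022]
contact_force: [-0.4, -0.6, 0.6]
grip_width: 0.614
```

Request:
{"fn": "send_rows", "kwargs": {
  "rows": [
    [0, 0, 0, 0],
    [0, 0, 0, 0],
    [0, 0, 0, 0],
    [0, 0, 0, 0],
    [0, 0, 0, 0],
    [0, 0, 0, 0],
    [0, 0, 0, 0],
    [0, 0, -0.01, 0],
    [0, 0, -0.03, 0],
    [0, 0, -0.04, 0],
    [0, 0, -0.04, 0],
    [0, 0, -0.04, 0]
  ],
  "hand": 1
}}

```text
time_s: 24.27
position: [432.9, 335.3, 268.7]
ee_rot: [-3.13, -0.018, 3.022]
contact_force: [-0.3, 0.2, -1.3]
grip_width: 1.0
```

Request:
{"fn": "send_rows", "kwargs": {
  "rows": [
    [0, 0, -0.02, 0],
    [0, 0, -0.01, 0],
    [0, 0, 0, 0],
    [0, 0, 0, 0]
  ]
}}

```text
time_s: 24.6
position: [433.6, 335.7, 295.0]
ee_rot: [-3.129, -0.019, 3.022]
contact_force: [0.7, 0.4, -1.0]
grip_width: 1.001
```

Run:
```python
from h import *
c=snap('wrist','w17'); print(c['state']['ee_rot'],go(433,-233.5,215))
im=c['pixels'][:,:,::-1]; cv2.imwrite('pics/w17g.png',cv2.convertScaleAbs(im,alpha=1.5))
```

```text
[-3.12934274 -0.0187136   3.02202817] (array([ -69. , -564. ,    7.4]), 'grasp now', array([431.8, 334.8, 216.3]))
```

View pics/w17g.png

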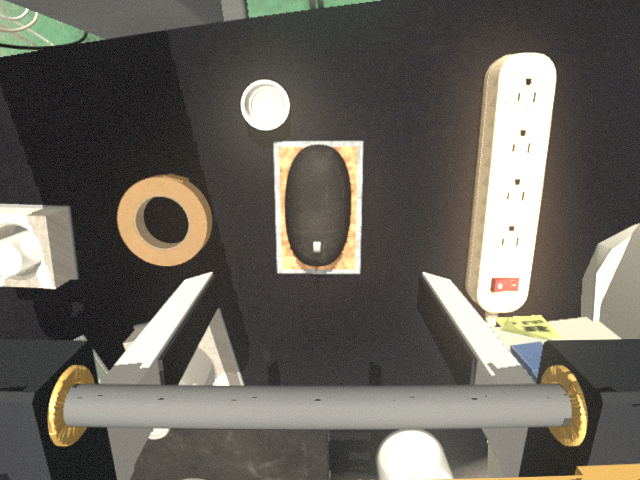

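Request:
{"fn": "send_rows", "kwargs": {
  "rows": [
    [-0.001, -0.01, 0, 0],
    [-0.003, -0.02, 0, 0],
    [-0.004, -0.03, 0, 0],
    [-0.004, -0.036, 0, 0],
    [-0.005, -0.039, 0, 0],
    [-0.005, -0.039, 0, 0],
    [-0.005, -0.039, 0, 0],
    [-0.005, -0.039, 0, 0],
    [-0.005, -0.039, 0, 0],
    [-0.005, -0.039, 0, 0],
    [-0.005, -0.039, 0, 0],
    [-0.005, -0.039, 0, 0]
  ]
}}

```text
time_s: 25.65
position: [435.7, -77.6, 298.6]
ee_rot: [-3.13, -0.02, 3.022]
contact_force: [0.8, 0.9, 0.4]
grip_width: 0.999
```

Request:
{"fn": "send_rows", "kwargs": {
  "rows": [
    [-0.005, -0.039, 0, 0],
    [-0.005, -0.039, 0, 0],
    [-0.004, -0.036, 0, 0],
    [-0.003, -0.027, 0.01, 0],
    [0, -0.015, 0.02, 0],
    [0, 0, 0.02, 0],
    [0, 0, 0.01, 0],
    [0, 0, 0, 0],
    [0, 0, 0, 0]
  ]
}}

```text
time_s: 26.4
position: [433.8, -232.6, 241.1]
ee_rot: [-3.131, -0.019, 3.022]
contact_force: [-0.2, -0.1, 0.8]
grip_width: 0.997
```

Run:
```python
from h import *
c=snap('wrist','w18'); f=fit('w18',lambda h,s,v:((h<15)|(h>175))&(s>130)&(v>100),(180,100,460,400),53); print(f)
print(go(f['cen'][0],f['cen'][1],44),c['state']['position'])
```

```text
{'px': [318.4, 238.3], 'area': 2863, 'rect': [[431.7, -234.4], [39.4, 42.1], 83.5], 'circ': ([431.9, -234.0], 21.3), 'cen': [431.5, -234.1, 53.0]}
(array([ -1. ,   0.5, 119.9]), 'grasp now', array([ 432.7, -233.3,  163.9])) [ 433.8169899  -232.56916938  241.07065648]
```

View pics/w18.png

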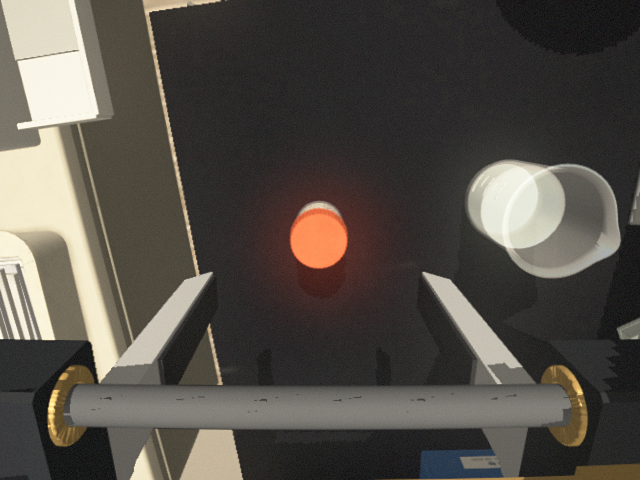

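Request:
{"fn": "send_rows", "kwargs": {
  "rows": [
    [-0.0005, 0.0005, 0.02, 0],
    [-0.0005, 0, 0.035, 0],
    [0, 0, 0.03, 0],
    [0, 0, 0.02, 0],
    [0, 0, 0.01, 0],
    [0, 0, 0.005, 0],
    [0, 0, 0, 0],
    [0, 0, 0, 0]
  ]
}}

```text
time_s: 27.12
position: [433.4, -233.8, 122.6]
ee_rot: [-3.129, -0.016, 3.022]
contact_force: [0.5, 0.1, 0.8]
grip_width: 0.999
```

Request:
{"fn": "send_rows", "kwargs": {
  "rows": [
    [0, 0, 0, 0],
    [0, 0, 0, 0],
    [0, 0, 0, 0],
    [0, 0, 0, 0],
    [0, 0, 0, 0],
    [0, 0, 0, 0],
    [0, 0, 0, 0],
    [0, 0, 0, 0],
    [0, 0, 0, 0],
    [0, 0, 0, 0],
    [0, 0, 0, 0],
    [0, 0, 0, 0]
  ],
  "hand": -1,
  "newtons": 20
}}

```text
time_s: 28.12
position: [432.8, -233.6, 121.2]
ee_rot: [-3.13, -0.018, 3.022]
contact_force: [-0.6, -0.4, 0.3]
grip_width: 0.429
```

Run:
```python
from h import *
print(go(432,-234,180),robot.sense()['grip_width']*94)
```

```text
(array([   1.8,   -1.1, -136.7]), 'grasp now', array([ 431.3, -234.4,   43.3])) 40.32992621864659
```

Request:
{"fn": "send_rows", "kwargs": {
  "rows": [
    [0, 0, -0.005, 0],
    [0, 0, -0.015, 0],
    [0, 0, -0.025, 0],
    [0, 0, -0.03, 0],
    [0, 0, -0.02, 0],
    [0, 0, -0.01, 0],
    [0, 0, -0.005, 0],
    [0, 0, 0, 0],
    [0, 0, 0, 0]
  ]
}}

```text
time_s: 28.87
position: [434.6, -232.4, 230.2]
ee_rot: [-3.131, -0.019, 3.022]
contact_force: [-0.3, -0.7, -1.0]
grip_width: 0.431
```

Run:
```python
from h import *
print(go(575.5,58.8,152),robot.sense()['grip_width']*94)
```

```text
(array([-106.6,  306.8,   -5.2]), 'grasp now', array([ 433. , -233.1,  152.3])) 40.47855964725665
```

Request:
{"fn": "send_rows", "kwargs": {
  "rows": [
    [-0.003, 0.01, 0, 0],
    [-0.007, 0.02, 0, 0],
    [-0.01, 0.03, 0, 0],
    [-0.0125, 0.036, 0, 0],
    [-0.0125, 0.036, 0, 0],
    [-0.0125, 0.036, 0, 0],
    [-0.0125, 0.036, 0, 0],
    [-0.0125, 0.036, 0, 0],
    [-0.01, 0.03, 0, 0],
    [-0.008, 0.02, 0, 0],
    [0, 0, 0, 0],
    [0, 0, 0, 0]
  ]
}}

```text
time_s: 29.87
position: [568.9, 44.8, 224.6]
ee_rot: [-3.13, -0.02, 3.024]
contact_force: [-0.3, -0.6, -1.3]
grip_width: 0.427
```

Run:
```python
from h import *
c=snap('wrist','w19'); print(go(575.5,58.8,48),robot.sense()['grip_width']*94); print(proj(c,(575.5,58.8,18)))
```

```text
(array([-8.5, 17.8, 98.6]), 'grasp now', array([567.1,  43. , 146.9])) 40.49703991469514
[[341.64504035 241.22949622]]
```

View pics/w19.png

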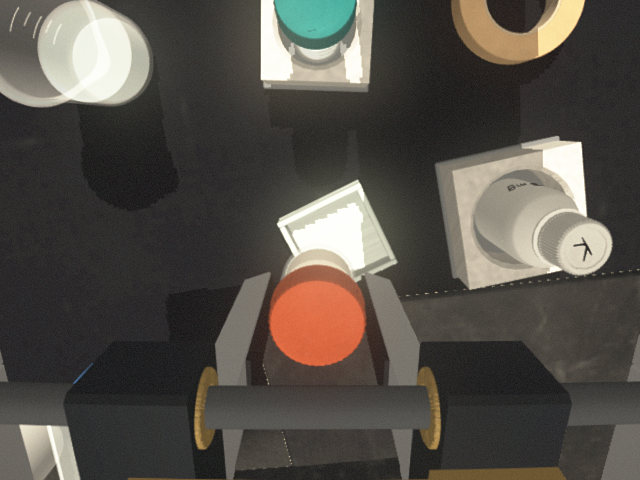

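Run:
```python
from h import *
c=load('w19'); a=np.array([pt(c,*p,18)[:2] for p in [(278,222.5),(360,181),(397,264)]]); print(a.round(1),np.linalg.norm(np.diff(a,axis=0),axis=1),(a[0]+a[2])/2)
crop('w19',260,170,410,290,5,'w19c')
```

```text
[[556.5  14.9]
 [533.5  76. ]
 [597.4  97.5]] [65.30198474 67.3945795 ] [576.92556315  56.15977493]
```

View pics/w19c.png

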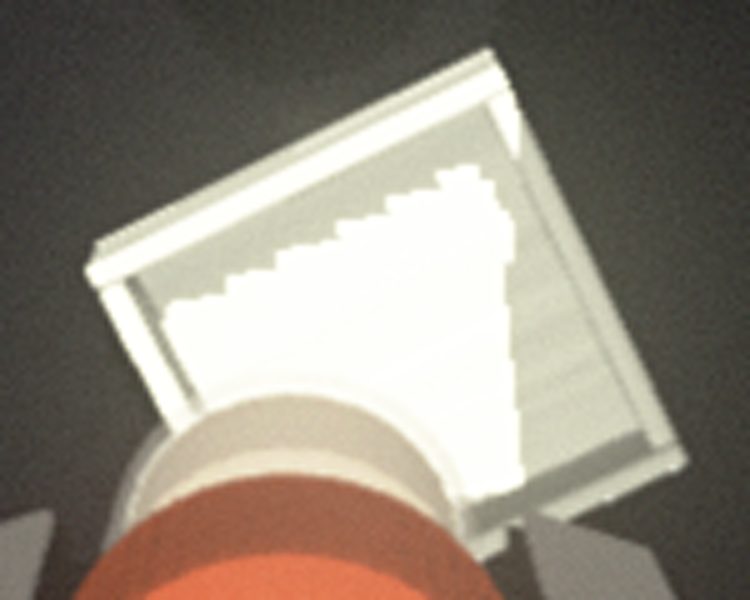

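Run:
```python
from h import *
print(go(576.3,57.2,48.3))
```

```text
(array([-9.5, 16.3, 98.3]), 'grasp now', array([567.1,  43. , 146.9]))
```

Request:
{"fn": "send_rows", "kwargs": {
  "rows": [
    [-0.003, 0.005, 0, 0],
    [-0.0035, 0.006, 0.01, 0],
    [-0.003, 0.0053, 0.02, 0],
    [0, 0, 0.025, 0],
    [0, 0, 0.015, 0],
    [0, 0, 0.005, 0],
    [0, 0, 0, 0],
    [0, 0, 0, 0],
    [0, 0, 0, 0]
  ]
}}

```text
time_s: 30.67
position: [579.6, 57.6, 151.9]
ee_rot: [-3.13, -0.016, 3.022]
contact_force: [0.0, 0.2, -0.9]
grip_width: 0.431
```

Run:
```python
from h import *
c=snap('wrist','w20'); print(go(576.3,57.2,48.3)); snap('scene','s20'); crop('s20',280,140,430,250,5,'s20c')
```

```text
(array([ 1.5,  0.4, 25.6]), 'grasp now', array([578.2,  56.9,  73.9]))
```

View pics/w20.png

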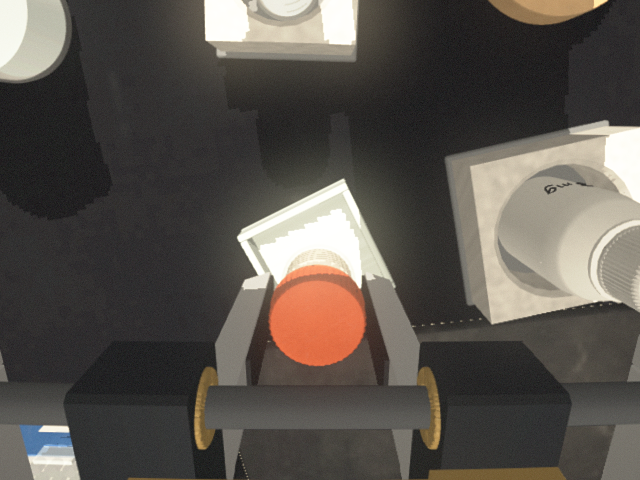

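View pics/s20c.png

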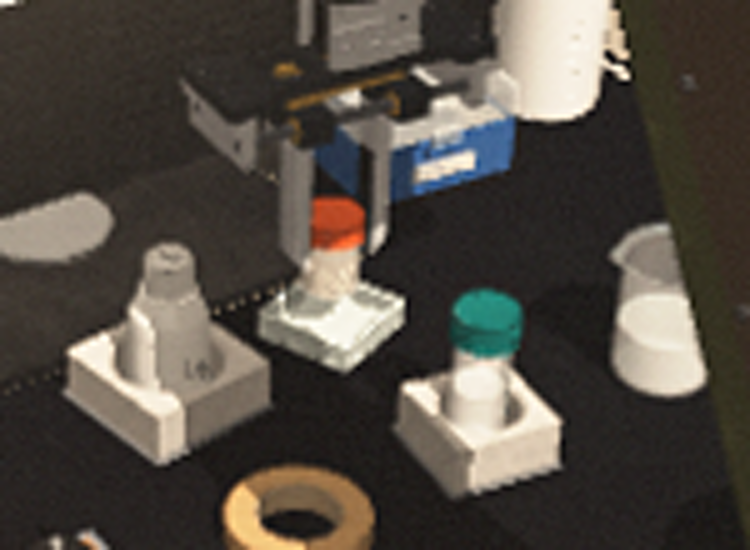

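Request:
{"fn": "send_rows", "kwargs": {
  "rows": [
    [0.0005, 0, 0.008, 0],
    [0.0005, 0.0005, 0.008, 0],
    [0.0005, 0, 0.006, 0],
    [0, 0, 0.003, 0],
    [0, 0, 0, 0],
    [0, 0, 0, 0],
    [0, 0, 0, 0]
  ]
}}

```text
time_s: 31.35
position: [577.1, 58.1, 125.5]
ee_rot: [-3.13, -0.018, 3.022]
contact_force: [-0.7, -0.6, -1.2]
grip_width: 0.431
```

Run:
```python
from h import *
c=load('w20'); a=np.array([pt(c,*p,18)[:2] for p in [(240,238),(344,181),(395,288)]]); print(a.round(1),np.linalg.norm(np.diff(a,axis=0),axis=1),(a[0]+a[2])/2)
print(go(576.3,57.2,48.3))
```

```text
[[558.   15.9]
 [533.8  75.2]
 [596.7  97.4]] [64.06914552 66.72358416] [577.34590561  56.63437804]
(array([-0.7, -0.1, -0.8]), 'grasp now', array([575.6,  57.4,  47.5]))
```

Jar at floor height and centred to within ~2 mm; release and retreat.

Request:
{"fn": "send_rows", "kwargs": {
  "rows": [
    [0, 0, 0, 0],
    [0, 0, 0, 0],
    [0, 0, 0, 0],
    [0, 0, 0, 0],
    [0, 0, 0, 0],
    [0, 0, 0, 0],
    [0, 0, -0.005, 0],
    [0, 0, -0.02, 0],
    [0, 0, -0.03, 0],
    [0, 0, -0.04, 0],
    [0, 0, -0.04, 0],
    [0, 0, -0.03, 0]
  ],
  "hand": 0.7
}}

```text
time_s: 32.35
position: [580.4, 59.7, 294.7]
ee_rot: [-3.13, -0.015, 3.022]
contact_force: [0.9, 0.5, -0.4]
grip_width: 0.851
```

Request:
{"fn": "send_rows", "kwargs": {
  "rows": [
    [0.02, 0, -0.01, 0],
    [0.03, 0, 0, 0],
    [0.03, 0, 0, 0],
    [0.02, 0, 0, 0],
    [0, 0, 0, 0],
    [0, 0, 0, 0],
    [0, 0, 0, 0],
    [0, 0, 0, 0]
  ]
}}

```text
time_s: 33.02
position: [481.9, 71.5, 302.5]
ee_rot: [-3.13, -0.018, 3.022]
contact_force: [0.2, 0.2, -0.8]
grip_width: 0.847
```

Run:
```python
from h import *
c=snap('wrist','w21'); snap('scene','s21'); snap('top','t21'); crop('s21',200,130,460,320,3,'s21c'); crop('t21',225,120,545,320,2.5,'t21c')
print(c['state']['position'])
```

```text
[481.92773878  71.54293033 302.50044386]
```

View pics/w21.png

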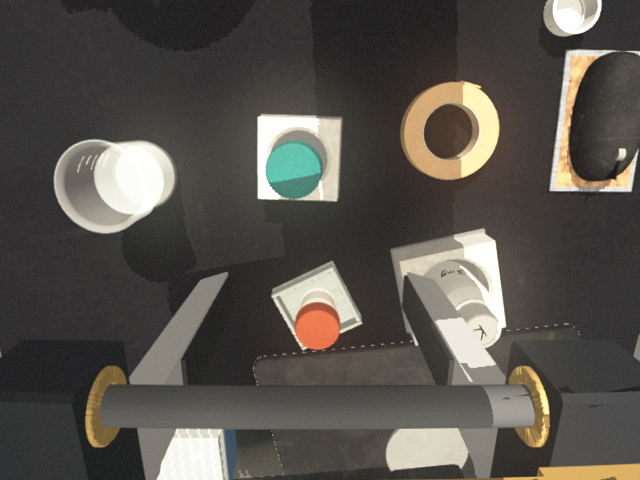

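View pics/s21c.png

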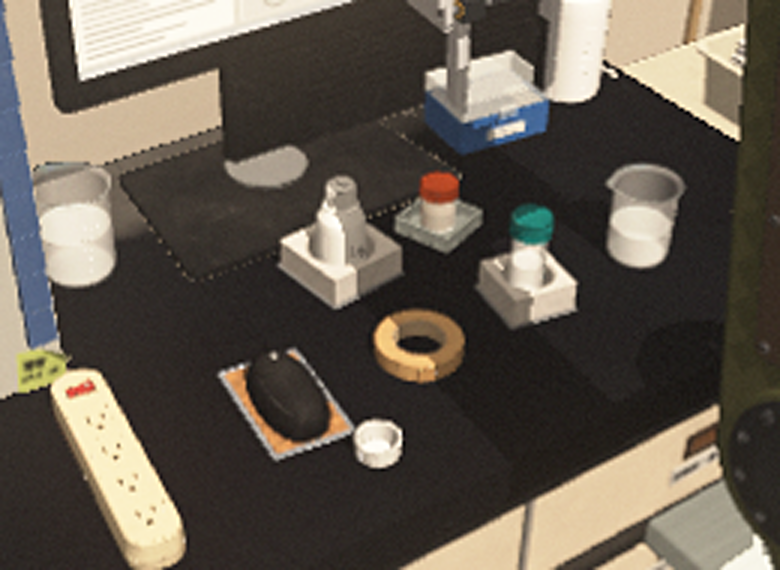

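View pics/t21c.png

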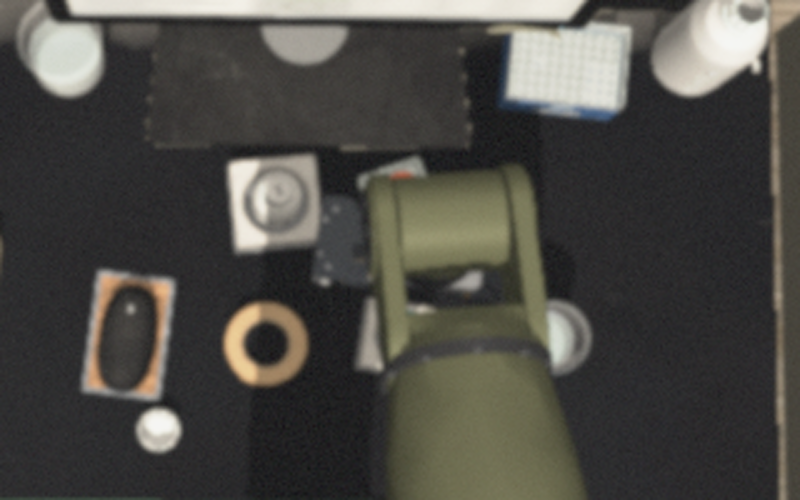

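Run:
```python
from h import *
print('jar',fit('w21',lambda h,s,v:((h<15)|(h>175))&(s>130)&(v>80),(270,280,370,370),57))
print('tube',fit('w21',lambda h,s,v:(h>75)&(h<105)&(s>80)&(v>40),(240,120,350,210),99))
c=load('w21'); print('bottle cap',pt(c,482,330,104))
print('mouse',fit('t21',lambda h,s,v:(v<75),(262,228,290,280),10))
print('tape',fit('t21',lambda h,s,v:(s>60)&(v>60),(305,235,355,280),18))
print(robot.finish_job())
```

```text
jar {'px': [317.2, 325.8], 'area': 1692, 'rect': [[574.3, 56.9], [38.4, 44.2], 83.5], 'circ': ([574.3, 57.0], 22.5), 'cen': [573.8, 57.1, 57.0]}
tube {'px': [293.5, 168.9], 'area': 2491, 'rect': [[433.1, 58.0], [37.3, 39.4], 64.6], 'circ': ([433.5, 58.5], 19.8), 'cen': [433.0, 58.1, 99.0]}
bottle cap [567.71346001 182.93882369 104.        ]
mouse {'px': [275.7, 255.2], 'area': 701, 'rect': [[427.5, 334.3], [102.4, 53.6], 0.7], 'circ': ([427.5, 331.7], 52.4), 'cen': [426.8, 333.8, 10.0]}
tape {'px': [330.6, 257.1], 'area': 774, 'rect': [[423.6, 192.6], [86.5, 86.5], 0.7], 'circ': ([422.9, 193.6], 45.7), 'cen': [423.2, 193.6, 18.0]}
the job is handed in; nothing more can be done
None
```

The job is handed in after about 33 s. All four things are in their places and released, with the arm lifted clear. I got no verdict back, so these are my own last measurements:

| Item | Distance from holder centre | Allowed |
|---|---|---|
| Tube in the small-hole stand | about 1.5 mm | 12 mm |
| Bottle in the wide-hole stand | about 1–2 mm | 13 mm |
| Jar in the tray | about 3 mm | 14 mm |
| Mouse on the pad | about 5 mm | 15 mm |

- **Standing:** In the last wrist and scene pictures the tube, bottle and jar stand upright inside their holders. I did not measure how high they sit on the holder floors.
- **Mouse:** It was placed along the pad's measured length (within about 0.01 rad by the tool angle). The 5 mm comes from a rough dark mask in the top view, which found only 102 × 54 mm of the mouse, while the wrist picture showed it centred.
- **Bystanders:** The tape moved less than 1 mm. The beaker looks unmoved in the scene picture, but I did not measure it, and the arm partly hid it in the top view.

**What did not go to plan:**
- The last joint briefly reached its limit while turning, leaving the tool tilted about 1.5° (0.02 rad) for the rest of the job. I corrected the moves for it.
- The first tube grip caught the edge of the cap, so I let go and took it again around the cap.
- The top and wrist views differed by 2–3 mm on the stand and tray centres. I relied mostly on the wrist view.

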